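# Stack and weigh down a plate pack at the laser welding station

## Task

Make the laser welding station safe by flipping its toggle over to the green dot, take the brass weight off the pallet, then stack every steel plate on the pallet's yellow rectangle as one square pile, long sides along the rectangle's and edges lined up with it to within a few millimetres, and lay the weight flat on the middle of the pile. When the pack is complete, flip the toggle back to the red dot to enable the beam; leave everything else on the bench where it is.

Things in the scene. Friction and masses are not known exactly. Their poses are not given: they have to be found in the camera images.
- toggle (a joint): bat toggle of the laser station, standing up from the top of the white control box. 0 = leaning fully to the red dot (beam enabled), 0.70 rad = leaning fully to the green dot (safe); 0.35 = straight up, the centre. Over-centre spring: it resists up to the centre, then snaps by itself to the other end and stays. Some 2 to 3 N at the tip takes it over.
- toggle_tip (a point): top end of the black bat, 55 mm from its pivot. The bat is 12 mm thick over its upper half (black) and 8 mm below (steel)
- toggle_pivot (a point): pivot of the bat, 54 mm above the table, over the middle of the box; the bat swings in the box's x-z plane, leaning 0.35 rad either side of vertical
- control_box: fixed white box 120 x 85 x 50 mm (x, y, z), origin in the middle of its underside on the table. Red dot on its top at x = -42 mm, green dot at x = +42 mm (box frame), the bat between them
- pallet: fixed welding pallet: dark plate 112 x 84 x 8 mm with a flush yellow rectangle 80 x 56 mm painted on its middle (the pile's place); origin in the middle of the underside
- pad_top (a point): middle of the yellow rectangle on the pallet's top face, 8 mm above the table; x along the rectangle's 80 mm length, y along its 56 mm width, z up
- plate1: flat steel plate 80 x 56 x 10 mm (x, y, z) with black holes painted flush, 0.3 kg give or take; origin at its centre, 5 mm above its underside; x along its length. Lies flat on the table. Four to six such plates are present
- plate2: flat steel plate 80 x 56 x 10 mm (x, y, z) with black holes painted flush, 0.3 kg give or take; origin at its centre, 5 mm above its underside; x along its length. Lies flat on the table. Four to six such plates are present
- plate3: flat steel plate 80 x 56 x 10 mm (x, y, z) with black holes painted flush, 0.3 kg give or take; origin at its centre, 5 mm above its underside; x along its length. Lies flat on the table. Four to six such plates are present
- plate4: flat steel plate 80 x 56 x 10 mm (x, y, z) with black holes painted flush, 0.3 kg give or take; origin at its centre, 5 mm above its underside; x along its length. Lies flat on the table. Four to six such plates are present
- plate5: flat steel plate 80 x 56 x 10 mm (x, y, z) with black holes painted flush, 0.3 kg give or take; origin at its centre, 5 mm above its underside; x along its length. Lies flat on the table. Four to six such plates are present
- plate6: flat steel plate 80 x 56 x 10 mm (x, y, z) with black holes painted flush, 0.3 kg give or take; origin at its centre, 5 mm above its underside; x along its length. Lies flat on the table. Four to six such plates are present
- weight: hold-down weight, about 0.65 kg: square brass bar 64 x 36 x 36 mm (x, y, z) with two dark bands round it, lying; origin at its centre, 18 mm above its underside, x along its length; all four long faces are alike. At the start it lies on the yellow rectangle
- tape_roll: bystander: yellow tape roll, 42 mm across, 18 mm high, lying flat, origin in the middle of its underside
- wrench: bystander: wrench about 170 mm long lying on the table at the right, near the robot
- jar: bystander: amber jar, 52 mm across, 60 mm high, origin in the middle of its underside
- gauge_block: bystander: red block 50 x 30 x 20 mm near the jar, origin in the middle of its underside
There are look-alikes about, which are no part of the job. What is meant by the weight is not purple, and is the larger of those in its own colour. Of the things that look like the pallet, take the one that is nearest to the robot's base at the start.

How it is judged:
On the way, in this order (a step that is already met when the one before it is completed fails the run):
1. the toggle is flipped to the green dot (safe) (value of joint toggle above 0.6 rad), for 0.2 s.
2. all plates are piled squarely on the yellow rectangle, the toggle still on green (horizontal distance between each of plate1, plate2, plate3, plate4, plate5, plate6 and pad_top below 0.008 m and angle between the x axis of each of plate1, plate2, plate3, plate4, plate5, plate6 and the x axis of pad_top, either way round below 0.1 rad and angle between the z axis of each of plate1, plate2, plate3, plate4, plate5, plate6 and the z axis of pad_top, either way round below 0.06 rad and z of each of plate1, plate2, plate3, plate4, plate5, plate6 in the frame of pad_top below 0.061 m and value of joint toggle above 0.6 rad), for 0.2 s.
3. the weight lies on the middle of the pile, the toggle still on green (all of step 2 and horizontal distance between weight and pad_top below 0.014 m and angle between weight's own x axis and vertical between 1.48 and 1.66 rad and z of weight in the frame of pad_top between 0.053 and 0.084 m), for 0.2 s.
4. the toggle is flipped back to the red dot with the pack complete (horizontal distance between each of plate1, plate2, plate3, plate4, plate5, plate6 and pad_top below 0.008 m and angle between the x axis of each of plate1, plate2, plate3, plate4, plate5, plate6 and the x axis of pad_top, either way round below 0.1 rad and angle between the z axis of each of plate1, plate2, plate3, plate4, plate5, plate6 and the z axis of pad_top, either way round below 0.06 rad and z of each of plate1, plate2, plate3, plate4, plate5, plate6 in the frame of pad_top below 0.061 m and horizontal distance between weight and pad_top below 0.014 m and angle between weight's own x axis and vertical between 1.48 and 1.66 rad and z of weight in the frame of pad_top between 0.053 and 0.084 m and value of joint toggle below 0.1 rad), for 0.2 s.
At the end, for the whole second after the job is handed in: Every plate present lies flat in one pile, centre within 8 mm of the yellow rectangle's centre (horizontally), long side within 0.1 rad of its long side; the weight lies flat on top within 14 mm of the middle; the toggle is at the red dot (below 0.1 rad); all at rest (all of step 4 and linear speed of each of plate1, plate2, plate3, plate4, plate5, plate6, weight below 0.02 m/s); the robot touches nothing.
It fails at once if a bystander (tape roll, wrench, jar or red block) is moved more than 40 mm (distance of any of tape_roll, wrench, jar, gauge_block from where it was at the start of the episode above 0.04 m).
Of plate1, plate2, plate3, plate4, plate5, plate6 only 4 to 6 are there at a start; the rules pass over those that are not, and their reading is None.
At some moment in a run one of weight may be knocked a few centimetres aside while the robot is not near it.
Once in a run the grip may slacken for a moment while it holds something.
It also fails if it takes over 210 s, if anything falls off the work surface, if the arm or the gripper's body presses on something with over 40 N, if the wrist force passes 120 N, or if a joint passes its speed limit or range.

## Robot

A 6-joint arm with a two-finger parallel gripper is mounted at the origin on the work surface. World frame = base frame: x ahead of the robot, y to its left, z up, the work surface at z = 0. Lengths are in m, angles in rad, forces in N, time in s.
With the tool pointing down it reaches from about 0.325 to 0.775 m from the base axis. Payload 5.5 kg.
Tool frame: the origin (TCP) lies at the very end of the fingers, on their centre line; the grasp point (between the pads) lies 19 mm behind it; z points along the fingers, y is the line along which they close (so a half turn about z gives the same grasp; the last joint's range is limited). The gripper opens to 85 mm and grips with 20 to 120 N. Pads are 22 mm wide; open, the fingers measure 114 mm over their backs; the gripper's body (76 mm by 85 mm) begins 54 mm behind the grasp point. The pads swing forward as they close: fully open they stand 13 mm farther back than shut.
Start: joints at [1.071, 0.091, 1.231, -0, 1.82, -0.057], TCP at [0.257, 0.542, 0.207] pointing down, gripper open.
Joint ranges: [-2.87, 2.87], [-0.86, 2.18], [0.17, 2.46], [-1.51, 4.65], [0.06, 2.69], [-2.65, 2.65]. Speed limits (rad/s): [2.57, 2.57, 3.01, 3.14, 3.14, 3.14].

## Interface

Orientations are given as a unit quaternion [w, x, y, z].
In Python, from workcell import sensors, imaging, arm gives the robot as it stands.
- The arm moves only by the tool move_arm, never from a script. Its argument "plan" is a list of rows, each an object of numbers: "dx", "dy", "dz": the shift along the tool's x, y, z in m; "yaw": the turn about the tool's z in degrees. A call has 1 to 12 rows; each row shifts and turns the commanded pose from where the row before left it, along the tool's axes as they then stand; what a row does not reach is not made up. A row lasts 1/10 s, in which the tool goes at most 50 mm and 8.59 degrees, less where a joint would pass 70% of its speed; a pose out of reach is approached as far as the arm can. A call is refused whole if a number of a shift passes 0.05 or a number of a turn 8.59, either way. A call with a gripper value outside its range is refused whole. "grip" is the opening, from 0 (shut) to 1 (fully open), set as the call begins (left out, the last holds). The fingers move at their own pace and stop on an object; "newtons" is the grip in N (left out, the last holds). Time passes only in rows, so rows that do not move let the fingers close. It gives the time, the measured TCP pose, the force, the opening and the grip force at its end, in the units of the state.
- sensors.read_state(): the state, without advancing time (a new reading comes with each control period).
- imaging.read_camera(name): name is "side" or "top" or "wrist"; returns (picture, depth): 400x640x3 uint8, blue, green, red; 400x640 float32, m along the optical axis (not along the pixel's ray), 0 where there is no reading.
- imaging.camera_info(name): a dict with "mtx" (3x3 intrinsics, pixels), "origin" and "rotation" of the camera in the world. Camera axes: x right, y down, z forward; pixel columns grow to the right and rows downward; lengths in m; the calibration is good to about 2 mm. A picture is of the moment at which its call begins: read the wrist's pose just before it. camera_info takes no time and is no camera call; for the wrist camera it gives the pose at the moment of the call.
- arm.finish_job(): hands the job in; it is judged then, once.
The state is a dict: "t": time; "qpos": joint angles; "qd": joint speeds; "tau": joint torques, N m; "position": TCP position; "ee_rot": TCP orientation; "ft_force": force on the tool from outside, world axes, zero at the start; "ft_torque": the same for the moment, N m; "gripper_width": opening from 0.0 (shut) to 1.0 (fully open); "grasp_force": force on a finger pad.
Only numpy, scipy, OpenCV 4.12 (cv2) and the standard library are available. Lean on these libraries where they do the work, as an engineer would, in place of code of your own. Each camera call takes 0.05 s, during which the arm holds its last target. There are 200 camera calls.

## Working session

There is one attempt and no reset: what is moved stays moved. The work goes in short steps, Python scripts to look and compute and a tool call to move; the robot and the scene stay as the last step left them, time stands still between calls to the robot, and variables do not carry over. Pictures are saved under pics/ and viewed, at most 14 in all, crops included, and the job is handed in when it is done.

Besides the shell and the picture viewer there is one more tool, called as a command line: name --argument value ..., lists and objects as JSON in quotes. move_arm: Moves the arm, as the interface text tells. Its arguments: {"type":"object","properties":{"plan":{"type":"array","items":{"type":"object","properties":{"dx":{"type":"number"},"dy":{"type":"number"},"dz":{"type":"number"},"yaw":{"type":"number"}}}},"grip":{"type":"number"},"newtons":{"type":"number"}},"required":["plan"]}

```bash
ls; mkdir -p pics; cat > h.py <<'E'
import numpy as np, cv2
from workcell import sensors, imaging, arm
def shot(n):
    i=imaging.camera_info(n); p,d=imaging.read_camera(n); return p,d,i
def cloud(d,i):
    K=np.array(i['mtx']);v,u=np.indices(d.shape)
    c=np.stack([(u-K[0,2])/K[0,0]*d,(v-K[1,2])/K[1,1]*d,d],-1)
    R=np.array(i['rotation'])
    if R.size==4:
        from scipy.spatial.transform import Rotation as Ro
        R=Ro.from_quat(np.roll(R,-1)).as_matrix()
    W=c@R.T+np.array(i['origin']); W[d==0]=np.nan; return W
E
python3 - <<'E'
from h import *
print(sensors.read_state())
for n in ['top','side']:
    p,d,i=shot(n); cv2.imwrite(f'pics/{n}0.png',p); np.savez(f'{n}0.npz',p=p,W=cloud(d,i)); print(n,i)
E
```

```text
pics
{'t': 0.0, 'qpos': array([ 1.07131236e+00,  9.18550597e-02,  1.23193747e+00,  7.17600845e-06,
        1.81978448e+00, -5.67177931e-02]), 'qd': array([-0.00025791,  0.00063007,  0.00058777,  0.00097295, -0.00056423,
        0.00101702]), 'tau': array([ 6.64069867e-04, -4.58753800e+01, -4.18015623e+01, -1.59466103e-04,
        1.23268817e-02, -3.54371218e-05]), 'position': array([0.25690987, 0.54183826, 0.20612406]), 'ee_rot': array([-2.75726781e-04,  2.19578197e-01,  9.75594399e-01, -9.53100678e-04]), 'ft_force': array([-0.01598891,  0.37790986, -0.22472102]), 'ft_torque': array([-0.02322838,  0.00111781,  0.03002144]), 'grasp_force': 0.0, 'gripper_width': 1.0025553678551844}
top {'mtx': array([[496.88561619,   0.        , 316.33564716],
       [  0.        , 496.88561619, 191.75226096],
       [  0.        ,   0.        ,   1.        ]]), 'origin': array([0.40863803, 0.00711219, 1.52757732]), 'rotation': array([ 0.02306784, -0.70176277,  0.71186397, -0.01570262])}
side {'mtx': array([[516.22570808,   0.        , 322.00134986],
       [  0.        , 516.22570808, 201.52532025],
       [  0.        ,   0.        ,   1.        ]]), 'origin': array([-0.25162871, -0.65872037,  0.97193954]), 'rotation': array([-0.3804526 ,  0.83081456, -0.37333629,  0.16007184])}
```

View pics/top0.png

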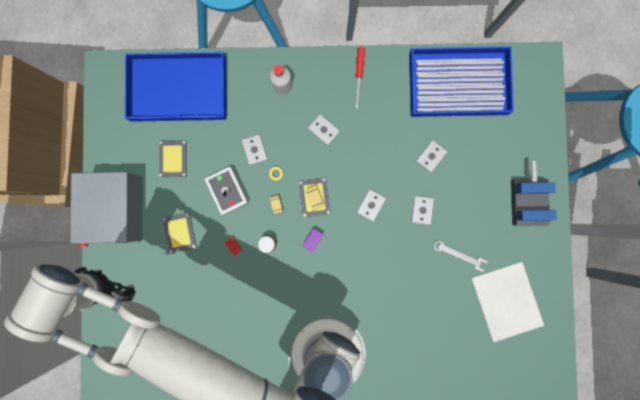

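View pics/side0.png

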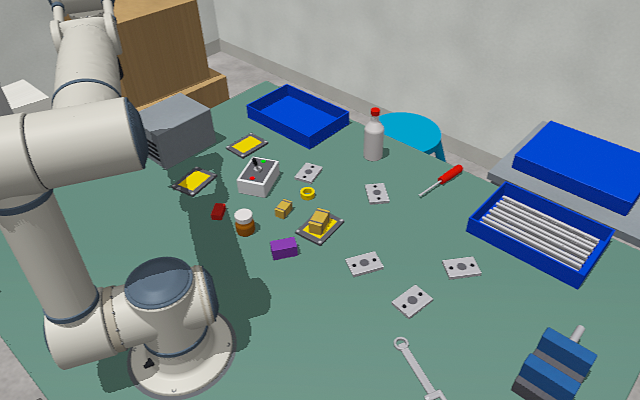

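Top picture: plates are at (254,150), (323,129), (372,206), (432,156) and (423,210). Pallet look-alikes are at (314,197), (181,232) and (173,159); the nearest to the base is (314,197). Weight look-alikes are at (315,196) brass and large, (277,205) brass and small, and (313,240) purple, so I choose (315,196). The box is at (226,190), with red at (233,203) and green at (219,177).

```bash
python3 - <<'E'
from h import *
z=np.load('top0.npz');p,W=z['p'],z['W']
cv2.imwrite('pics/crop0.png',cv2.resize(p[105:260,200:450],None,fx=3.2,fy=3.2,interpolation=cv2.INTER_CUBIC))
print('table z',np.nanmedian(W[230:240,360:400,2]))
def rect(m,zz=None):
    q=W[m];q=q[~np.isnan(q[:,2])]
    r=cv2.minAreaRect((q[:,:2]*1000).astype(np.float32));return np.round(r[0],1),np.round(r[1],1),round(r[2],1),'z med/max',np.round(np.median(q[:,2])*1000,1),np.round(q[:,2].max()*1000,1)
hgt=((W[...,2]>0.004)&(W[...,2]<0.2)).astype(np.uint8)
n,l,s,c=cv2.connectedComponentsWithStats(hgt)
for k in range(1,n):
    if 40<s[k,4]<6000: print(np.round(c[k]),s[k,4],*rect(l==k))
hsv=cv2.cvtColor(p,cv2.COLOR_BGR2HSV)
for nm,lo,hi in [('red',(0,150,80),(8,255,255)),('green',(50,150,80),(70,255,255))]:
    m=cv2.inRange(hsv,lo,hi);n,l,s,c=cv2.connectedComponentsWithStats(m)
    for k in range(1,n):
        if s[k,4]>3: print(nm,np.round(c[k]),s[k,4],np.round(np.nanmedian(W[l==k],0),4))
E
```

```text
table z 0.0003861180763307104
[360.  69.] 371 [ 848.8 -114.7] [ 43. 199.] 80.4 z med/max 20.9 34.3
[176.  86.] 5264 [826.8 457.9] [236.5 332.6] 1.1 z med/max 8.5 59.4
[281.  79.] 522 [845.8 128.2] [102.7  67.5] 24.0 z med/max 112.5 175.4
[323. 129.] 535 [6.869e+02 4.000e-01] [110.5  82.9] 37.4 z med/max 10.5 20.9
[254. 149.] 478 [625.9 205.3] [89.1 73.7] 18.9 z med/max 10.0 18.2
[172. 158.] 924 [604.7 465.8] [ 91.  121.4] 89.6 z med/max 8.8 20.6
[431. 156.] 492 [ 597.4 -329.9] [65.1 89.3] 58.3 z med/max 10.8 21.3
[532. 199.] 2056 [ 477.7 -637.5] [190.3 146.4] 3.5 z med/max 44.9 94.4
[226. 190.] 1276 [501.8 298.8] [144.6 106.2] 24.9 z med/max 50.6 114.3
[276. 173.] 114 [546.1 147.8] [42.  50.5] 42.6 z med/max 17.3 25.9
[106. 207.] 5063 [448.8 644.3] [188.8 239.9] 89.1 z med/max 128.8 139.9
[314. 197.] 942 [473.3  33.9] [125.1 101.8] 8.6 z med/max 10.3 52.5
[371. 204.] 495 [ 448.  -147.7] [73.5 92.6] 63.9 z med/max 10.2 20.7
[276. 204.] 177 [454.7 146.5] [59.  40.7] 9.3 z med/max 27.7 36.7
[422. 210.] 509 [ 431.1 -297.5] [68.1 91.7] 78.6 z med/max 10.4 20.1
[179. 232.] 943 [373.6 444.5] [123.1  97.4] 17.6 z med/max 8.5 20.0
[313. 240.] 285 [338.4  39.5] [43.3 89.8] 54.6 z med/max 35.9 49.0
[233. 245.] 188 [333.1 279.2] [54.6 39.2] 30.6 z med/max 19.5 27.6
[267. 243.] 253 [339.4 167. ] [54.1 49.2] 82.3 z med/max 58.4 67.1
[461. 255.] 347 [ 295.5 -406.4] [174.   46.2] 64.9 z med/max 8.0 18.4
[323. 344.] 2163 [15.9  2.8] [189.  231.9] 6.8 z med/max 16.2 199.9
red [360.  61.] 186 [ 0.8915 -0.1173  0.0248]
red [278.  70.] 58 [0.8225 0.1223 0.1707]
red [231. 203.] 9 [0.46   0.2768 0.0501]
red [233. 246.] 136 [0.3309 0.2768 0.0202]
red [ 85. 245.] 5 [0.3443 0.6825 0.1163]
```

View pics/crop0.png

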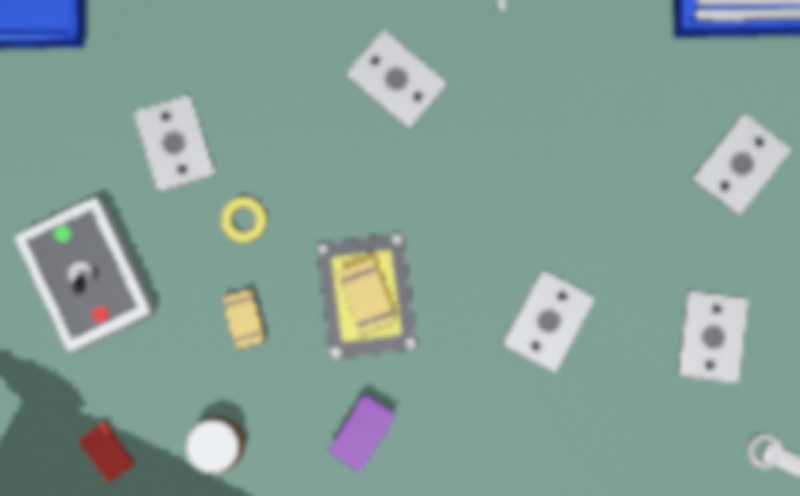

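The crop shows the five plates, and the brass weight on the near pallet (crop 365,293). The smaller brass block is at crop (243,318) and the purple one at (362,432). The bat (crop 80,275) leans to red.

Next I compute refined poses and a helper that turns targets into tool-axis distances.

```bash
cat >> h.py <<'E'
from scipy.spatial.transform import Rotation as Ro
def ray(i,u,v,z):
    K=np.array(i['mtx']);R=Ro.from_quat(np.roll(i['rotation'],-1)).as_matrix();o=np.array(i['origin'])
    r=R@np.linalg.inv(K)@np.array([u,v,1.]);return o+r*(z-o[2])/r[2]
def nav(x,y,z,ang=None,axis='x',half=True):
    """print yaw (deg, first) then dx,dy,dz mm after it; ang=world angle(deg) wanted for tool x"""
    s=sensors.read_state();R=Ro.from_quat(np.roll(s['ee_rot'],-1)).as_matrix()
    a=np.degrees(np.arctan2(R[1,0],R[0,0]));t=0
    if ang is not None:
        t=(a-ang+90)%180-90
        q6=np.degrees(s['qpos'][5])
        print('tool x ang %.1f q6 %.0f'%(a,q6))
    b=np.radians(a-t);ex=np.array([np.cos(b),np.sin(b)]);ey=np.array([np.sin(b),-np.cos(b)])
    d=np.array([x,y])-s['position'][:2]
    print('t %.1f yaw %.1f | after yaw dx %.1f dy %.1f dz %.1f mm | z %.4f f %s'%(s['t'],t,1e3*d@ex,1e3*d@ey,1e3*(s['position'][2]-z),s['position'][2],np.round(s['ft_force'],1)))
def rects(p,i,z,box,lo,hi,amin=100):
    """bright-colour rectangles inside pixel box, in world mm at height z"""
    u0,v0,u1,v1=box;m=cv2.inRange(cv2.cvtColor(p,cv2.COLOR_BGR2HSV),lo,hi);k=np.zeros_like(m);k[v0:v1,u0:u1]=m[v0:v1,u0:u1]
    out=[]
    for c in cv2.findContours(k,cv2.RETR_EXTERNAL,cv2.CHAIN_APPROX_NONE)[0]:
        if cv2.contourArea(c)<amin: continue
        w=np.array([ray(i,*q[0],z)[:2]*1000 for q in c],np.float32)
        (cx,cy),(a,b),t=cv2.minAreaRect(w)
        if a<b:a,b,t=b,a,t+90
        out.append((round(cx,1),round(cy,1),round(a,1),round(b,1),round((t+90)%180-90,1)))
    return out
E
python3 - <<'E'
from h import *
z=np.load('top0.npz');p=z['p'];i=imaging.camera_info('top')
for r in rects(p,i,.01,(230,110,450,225),(0,0,165),(180,60,255)): print('light',r)
r=ray(i,231.2,203.1,.05);g=ray(i,219.4,178.1,.05);print('red',r,'green',g,np.linalg.norm(g-r),'mid',(r+g)/2)
a=np.degrees(np.arctan2(*(g-r)[1::-1]));print(a)
print('box',rects(p,i,.05,(200,160,250,220),(0,0,165),(180,60,255)))
print('yellow',rects(p,i,.008,(295,175,335,220),(15,60,120),(35,255,255)),rects(p,i,.008,(295,175,335,220),(0,0,0),(180,60,150)))
e=(g-r)/np.linalg.norm(g-r);m=(r+g)/2
s=m-e*.07;nav(s[0],s[1],.2,a+90)
E
```

```text
light (430.0, -300.5, 85.8, 61.4, -8.6)
light (448.5, -144.5, 86.7, 63.2, -30.0)
light (505.9, 262.3, 132.1, 49.1, -0.3)
light (597.1, -333.1, 84.8, 61.1, -39.2)
light (626.3, 213.4, 85.9, 61.7, 16.9)
light (684.9, -2.4, 85.0, 61.0, 48.3)
red [0.45969207 0.27611605 0.05      ] green [0.53494837 0.31110783 0.05      ] 0.082993585258063 mid [0.49732022 0.29361194 0.05      ]
24.936926233200538
box [(497.3, 295.4, 124.9, 90.4, 24.8)]
yellow [(476.1, 29.7, 83.3, 59.3, 6.4)] [(475.6, 29.1, 116.3, 86.3, 6.3)]
tool x ang 154.6 q6 -3
t 0.1 yaw 39.7 | after yaw dx -326.5 dy 43.3 dz 6.3 mm | z 0.2063 f [-0.2 -0.   0. ]
```

move_arm --plan '[{"yaw": 7.94},{"yaw": 7.94},{"yaw": 7.94},{"yaw": 7.94},{"yaw": 7.94},{"dx": -0.047,"dy": 0.006},{"dx": -0.047,"dy": 0.006},{"dx": -0.047,"dy": 0.006},{"dx": -0.047,"dy": 0.006},{"dx": -0.047,"dy": 0.006},{"dx": -0.047,"dy": 0.006},{"dx": -0.047,"dy": 0.006}]' --grip 0

```text
schema error: expected keys dx, dy, dz, yaw
```

```bash
python3 - <<'E'
from h import *
nav(.4338,.2646,.092,114.9)
E
```

```text
tool x ang 154.6 q6 -3
t 0.1 yaw 39.7 | after yaw dx -326.0 dy 43.7 dz 114.3 mm | z 0.2063 f [-0.2 -0.   0. ]
```

move_arm --plan '[{"dx": 0,"dy": 0,"dz": 0,"yaw": 7.94},{"dx": 0,"dy": 0,"dz": 0,"yaw": 7.94},{"dx": 0,"dy": 0,"dz": 0,"yaw": 7.94},{"dx": 0,"dy": 0,"dz": 0,"yaw": 7.94},{"dx": 0,"dy": 0,"dz": 0,"yaw": 7.94},{"dx": -0.047,"dy": 0.006,"dz": 0,"yaw": 0},{"dx": -0.047,"dy": 0.006,"dz": 0,"yaw": 0},{"dx": -0.047,"dy": 0.006,"dz": 0,"yaw": 0},{"dx": -0.047,"dy": 0.006,"dz": 0,"yaw": 0},{"dx": -0.046,"dy": 0.006,"dz": 0,"yaw": 0},{"dx": -0.046,"dy": 0.007,"dz": 0,"yaw": 0},{"dx": -0.046,"dy": 0.007,"dz": 0,"yaw": 0}]' --grip 0

```text
t: 1.3
position: [0.4349, 0.2633, 0.2069]
ee_rot: [-0.0, 0.538, 0.843, -0.0]
ft_force: [1.1, 0.6, 0.1]
gripper_width: 0.002
grasp_force: 0.0
```

```bash
python3 - <<'E'
from h import *
nav(.4338,.2646,.092,114.9)
E
```

```text
tool x ang 114.9 q6 2
t 1.3 yaw 0.0 | after yaw dx 1.6 dy -0.5 dz 114.9 mm | z 0.2069 f [1.1 0.6 0.1]
```

move_arm --plan '[{"dx": 0,"dy": 0,"dz": 0.04,"yaw": 0},{"dx": 0,"dy": 0,"dz": 0.04,"yaw": 0},{"dx": 0,"dy": 0,"dz": 0.035,"yaw": 0},{"dx": 0,"dy": 0.02,"dz": 0,"yaw": 0},{"dx": 0,"dy": 0.01,"dz": 0,"yaw": 0},{"dx": 0,"dy": 0.01,"dz": 0,"yaw": 0},{"dx": 0,"dy": 0.01,"dz": 0,"yaw": 0},{"dx": 0,"dy": 0.01,"dz": 0,"yaw": 0},{"dx": 0,"dy": 0.003,"dz": 0,"yaw": 0},{"dx": 0,"dy": 0,"dz": 0,"yaw": 0},{"dx": 0,"dy": -0.04,"dz": 0,"yaw": 0},{"dx": 0,"dy": 0,"dz": -0.05,"yaw": 0}]'

```text
t: 2.5
position: [0.4381, 0.2662, 0.1169]
ee_rot: [-0.013, 0.537, 0.843, -0.022]
ft_force: [-0.4, 0.2, -5.9]
gripper_width: 0.004
grasp_force: 0.0
```

```bash
python3 - <<'E'
from h import *
p,d,i=shot('side');cv2.imwrite('pics/tg1.png',cv2.resize(p[130:210,210:310],None,fx=4,fy=4))
nav(.4758,.0294,.15,6.3)
E
```

```text
tool x ang 114.9 q6 3
t 2.5 yaw -71.4 | after yaw dx -1.0 dy -243.4 dz -12.6 mm | z 0.1374 f [1.8 0.9 8.6]
```

View pics/tg1.png

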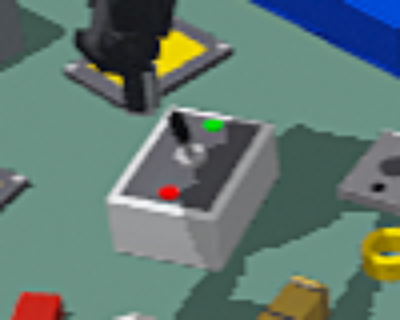

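```bash
python3 - <<'E'
from h import *
i=imaging.camera_info('side');K=i['mtx'];R=Ro.from_quat(np.roll(i['rotation'],-1)).as_matrix()
a=np.radians(24.9)
for s in (-.35,.35):
    w=np.array([.4973+.055*np.sin(s)*np.cos(a),.2945+.055*np.sin(s)*np.sin(a),.054+.055*np.cos(s)])
    c=K@(R.T@(w-i['origin']));print(s,(c[:2]/c[2]-[210,130])*4)
s=sensors.read_state();print(s['position'],s['ee_rot'],s['ft_force'])
E
```

```text
-0.35 [171.10962951 113.62659493]
0.35 [191.61886201  83.51053041]
[0.44808141 0.271223   0.13740418] [-0.00432814  0.53768036  0.84310429 -0.00750004] [1.84747165 0.85901651 8.56139341]
```

The picture shows the bat tip at (178,118), which matches leaning to red (171,114). So it was not flipped, probably because the arm lags its commands. I'll repeat with dwells.

```bash
python3 - <<'E'
from h import *
a=np.radians(24.9)
nav(.4973-.05*np.cos(a),.2945-.05*np.sin(a),.09,114.9)
E
```

```text
tool x ang 114.9 q6 3
t 2.5 yaw 0.0 | after yaw dx 0.4 dy 4.4 dz 47.4 mm | z 0.1374 f [1.8 0.9 8.6]
```

move_arm --plan '[{"dx": 0,"dy": -0.01,"dz": 0,"yaw": 0},{"dx": 0,"dy": 0,"dz": 0,"yaw": 0},{"dx": 0,"dy": 0,"dz": 0.05,"yaw": 0},{"dx": 0,"dy": 0,"dz": 0,"yaw": 0},{"dx": 0,"dy": 0,"dz": 0,"yaw": 0},{"dx": 0,"dy": 0,"dz": 0,"yaw": 0}]'

```text
t: 3.15
position: [0.4475, 0.2712, 0.0949]
ee_rot: [0.001, 0.538, 0.843, 0.001]
ft_force: [0.5, -0.2, 1.1]
gripper_width: -0.001
grasp_force: 0.0
```

```bash
python3 - <<'E'
from h import *
a=np.radians(24.9)
nav(.4973-.011*np.cos(a),.2945-.011*np.sin(a),.09,114.9)
E
```

```text
tool x ang 114.9 q6 3
t 3.1 yaw 0.0 | after yaw dx 0.1 dy 44.0 dz 4.9 mm | z 0.0949 f [ 0.5 -0.2  1.1]
```

move_arm --plan '[{"dx": 0,"dy": 0.015,"dz": 0.003,"yaw": 0},{"dx": 0,"dy": 0.01,"dz": 0,"yaw": 0},{"dx": 0,"dy": 0.01,"dz": 0,"yaw": 0},{"dx": 0,"dy": 0.01,"dz": 0,"yaw": 0},{"dx": 0,"dy": 0.003,"dz": 0,"yaw": 0},{"dx": 0,"dy": 0,"dz": 0,"yaw": 0},{"dx": 0,"dy": 0,"dz": 0,"yaw": 0},{"dx": 0,"dy": 0,"dz": 0,"yaw": 0},{"dx": 0,"dy": 0,"dz": 0,"yaw": 0}]'

```text
t: 4.05
position: [0.4895, 0.2907, 0.0893]
ee_rot: [-0.0, 0.538, 0.843, -0.0]
ft_force: [-0.2, 0.9, 0.4]
gripper_width: 0.003
grasp_force: 0.0
```

```bash
python3 - <<'E'
from h import *
a=np.radians(24.9)
nav(.4973-.011*np.cos(a),.2945-.011*np.sin(a),.09,114.9)
E
```

```text
tool x ang 114.9 q6 2
t 4.0 yaw 0.0 | after yaw dx 0.1 dy -2.3 dz -0.7 mm | z 0.0893 f [-0.2  0.9  0.4]
```

move_arm --plan '[{"dx": 0,"dy": -0.04,"dz": 0,"yaw": 0},{"dx": 0,"dy": 0,"dz": 0,"yaw": 0},{"dx": 0,"dy": 0,"dz": 0,"yaw": 0},{"dx": 0,"dy": 0,"dz": -0.05,"yaw": 0},{"dx": 0,"dy": 0,"dz": -0.05,"yaw": 0},{"dx": 0,"dy": 0,"dz": -0.05,"yaw": 0},{"dx": -0.05,"dy": 0,"dz": 0,"yaw": -7.93},{"dx": -0.05,"dy": 0,"dz": 0,"yaw": -7.93},{"dx": -0.04,"dy": 0,"dz": 0,"yaw": -7.93},{"dx": 0,"dy": 0,"dz": 0,"yaw": -7.93},{"dx": 0,"dy": 0,"dz": 0,"yaw": -7.93},{"dx": 0,"dy": 0,"dz": 0,"yaw": -7.93}]' --grip 1

```text
t: 5.25
position: [0.526, 0.16, 0.2402]
ee_rot: [0.001, 0.157, 0.988, 0.0]
ft_force: [0.0, -0.6, 0.4]
gripper_width: 0.999
grasp_force: 0.0
```

```bash
python3 - <<'E'
from h import *
nav(.4758,.0294,.24,6.3)
i=imaging.camera_info('wrist');s=sensors.read_state()
R=Ro.from_quat(np.roll(s['ee_rot'],-1)).as_matrix()
print(R.T@(i['origin']-s['position']), R.T@Ro.from_quat(np.roll(i['rotation'],-1)).as_matrix(), i['mtx'])
p,d,i=shot('side');cv2.imwrite('pics/tg2.png',cv2.resize(p[130:210,210:310],None,fx=4,fy=4))
E
```

```text
tool x ang 162.0 q6 -59
t 5.2 yaw -24.3 | after yaw dx 64.3 dy -124.3 dz 0.2 mm | z 0.2402 f [ 0.  -0.6  0.4]
[ 7.15795876e-02 -7.14539757e-05 -1.66333711e-01] [[ 1.47624491e-04 -9.60588860e-01 -2.77973056e-01]
 [ 9.99999882e-01  1.30228489e-05  4.86071823e-04]
 [-4.63295178e-04 -2.77973095e-01  9.60588749e-01]] [[356.71539583   0.         317.30064513]
 [  0.         356.71539583 200.36768575]
 [  0.           0.           1.        ]]
```

View pics/tg2.png

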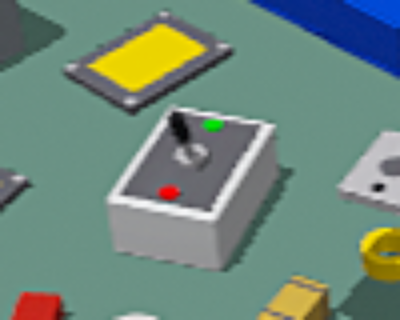

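```bash
python3 - <<'E'
from h import *
a=np.radians(24.9)
def proj(i,w):
    R=Ro.from_quat(np.roll(i['rotation'],-1)).as_matrix();c=i['mtx']@(R.T@(w-i['origin']));return c[:2]/c[2]
p0=np.load('top0.npz')['p'];s0=np.load('side0.npz')['p']
p,d,i=shot('top');s,_,j=shot('side')
for n,s_ in (('red',-.35),('grn',.35),('piv',None)):
    L=0 if s_ is None else .055;q=s_ or 0
    w=np.array([.4973+L*np.sin(q)*np.cos(a),.2945+L*np.sin(q)*np.sin(a),.054+L*np.cos(q)])
    print(n,(proj(i,w)-[200,165])*7,(proj(j,w)-[230,140])*7)
z=lambda x:cv2.resize(x,(350,350),interpolation=cv2.INTER_CUBIC)
cv2.imwrite('pics/cmp.png',np.vstack([np.hstack([z(p0[165:215,200:250]),z(p[165:215,200:250])]),np.hstack([z(s0[140:190,230:280]),z(s[140:190,230:280])])])[:600])
E
```

```text
red [168.06599296 212.75729723] [159.44185164 128.84654112]
grn [129.1588264 130.1127472] [195.33300851  76.14342822]
piv [173.13097803 178.60875412] [190.34655858 202.88255069]
```

View pics/cmp.png

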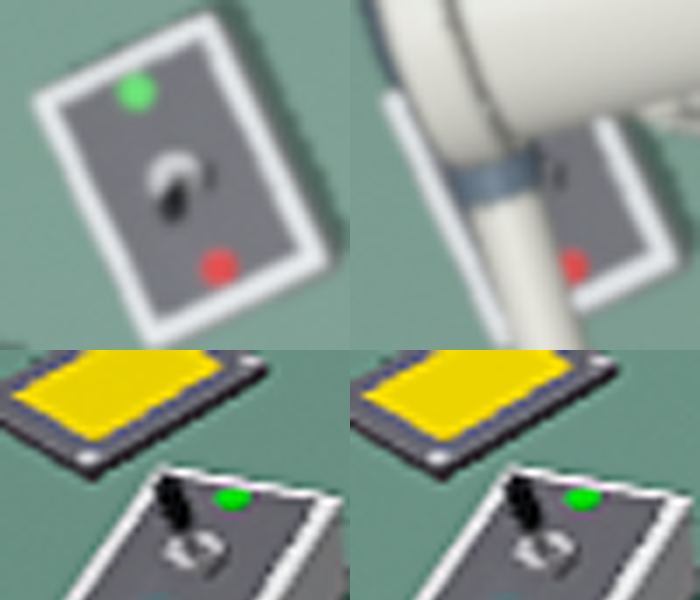

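The side crop (lower row) shows the bat tip at (165,490) in both pictures, so it is still leaning to red. I'll go back and push with the gripper kept shut, checking while in contact.

```bash
python3 - <<'E'
from h import *
a=np.radians(24.9)
nav(.4973-.055*np.cos(a),.2945-.055*np.sin(a),.2,114.9)
E
```

```text
tool x ang 161.5 q6 -58
t 5.4 yaw 46.6 | after yaw dx 133.5 dy -24.2 dz 40.0 mm | z 0.2400 f [-0.1  0.5  0. ]
```

move_arm --plan '[{"dx": 0,"dy": 0,"dz": 0,"yaw": 7.77},{"dx": 0,"dy": 0,"dz": 0,"yaw": 7.77},{"dx": 0,"dy": 0,"dz": 0,"yaw": 7.77},{"dx": 0,"dy": 0,"dz": 0,"yaw": 7.77},{"dx": 0,"dy": 0,"dz": 0,"yaw": 7.77},{"dx": 0,"dy": 0,"dz": 0,"yaw": 7.77},{"dx": 0.045,"dy": -0.008,"dz": 0.01,"yaw": 0},{"dx": 0.045,"dy": -0.008,"dz": 0.01,"yaw": 0},{"dx": 0.044,"dy": -0.008,"dz": 0.01,"yaw": 0},{"dx": 0,"dy": 0,"dz": 0,"yaw": 0},{"dx": 0,"dy": 0,"dz": 0,"yaw": 0},{"dx": 0,"dy": 0,"dz": 0,"yaw": 0}]' --grip 0

```text
t: 6.6
position: [0.447, 0.2711, 0.2099]
ee_rot: [0.001, 0.538, 0.843, 0.0]
ft_force: [-0.2, 0.1, -0.3]
gripper_width: -0.002
grasp_force: 0.0
```

```bash
python3 - <<'E'
from h import *
a=np.radians(24.9)
nav(.4973-.055*np.cos(a),.2945-.055*np.sin(a),.085,114.9)
E
```

```text
tool x ang 114.9 q6 3
t 6.6 yaw 0.0 | after yaw dx 0.0 dy 0.5 dz 124.9 mm | z 0.2099 f [-0.2  0.1 -0.3]
```

move_arm --plan '[{"dx": 0,"dy": 0,"dz": 0.045,"yaw": 0},{"dx": 0,"dy": 0,"dz": 0.045,"yaw": 0},{"dx": 0,"dy": 0,"dz": 0.034,"yaw": 0},{"dx": 0,"dy": 0,"dz": 0,"yaw": 0},{"dx": 0,"dy": 0,"dz": 0,"yaw": 0},{"dx": 0,"dy": 0.015,"dz": 0,"yaw": 0},{"dx": 0,"dy": 0.015,"dz": 0,"yaw": 0},{"dx": 0,"dy": 0.01,"dz": 0,"yaw": 0},{"dx": 0,"dy": 0.01,"dz": 0,"yaw": 0},{"dx": 0,"dy": 0,"dz": 0,"yaw": 0},{"dx": 0,"dy": 0,"dz": 0,"yaw": 0},{"dx": 0,"dy": 0,"dz": 0,"yaw": 0}]'

```text
t: 7.8
position: [0.4912, 0.2927, 0.0854]
ee_rot: [-0.0, 0.537, 0.844, -0.0]
ft_force: [0.4, -0.3, 1.0]
gripper_width: -0.003
grasp_force: 0.0
```

```bash
python3 - <<'E'
from h import *
a=np.radians(24.9)
nav(.4973,.2945,.085,114.9)
s,_,j=shot('side');cv2.imwrite('pics/tg3.png',cv2.resize(s[130:200,220:310],None,fx=6,fy=6))
E
```

```text
tool x ang 115.1 q6 2
t 7.8 yaw 0.2 | after yaw dx -0.9 dy 6.3 dz 0.4 mm | z 0.0854 f [ 0.4 -0.3  1. ]
```

View pics/tg3.png

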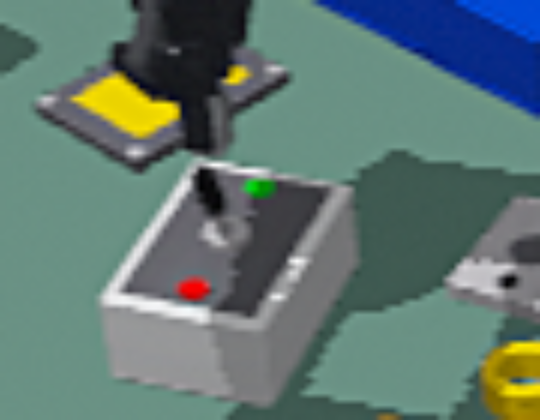

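```bash
python3 - <<'E'
from h import *
p,d,i=shot('side');W=cloud(d,i)
s=sensors.read_state();print(s['position'],s['ft_force'])
a=np.radians(24.9);c=np.array([.4973,.2945])
def bx(w): q=w[...,:2]-c;return np.round(1e3*np.stack([q@[np.cos(a),np.sin(a)],q@[-np.sin(a),np.cos(a)],w[...,2]],-1))
for v in range(142,172,2): print(v,p[v,250:260].mean(1).astype(int)[::2],[tuple(bx(W[v,u]).astype(int)) if d[v,u]>0 else None for u in range(252,260,2)])
W0=np.load('side0.npz')['W']
for v in range(154,172,2): print('0',v,[tuple(np.nan_to_num(bx(W0[v,u])).astype(int)) for u in range(252,260,2)])
E
```

```text
[0.49117929 0.29265796 0.08533487] [ 0.19818887 -1.38003016 -0.07596993]
142 [ 27  31  26  18 108] [(np.int64(-34), np.int64(-12), np.int64(174)), (np.int64(-18), np.int64(-10), np.int64(163)), (np.int64(-14), np.int64(-14), np.int64(161)), (np.int64(2), np.int64(-12), np.int64(150))]
144 [ 27  25  26  36 104] [(np.int64(-41), np.int64(-15), np.int64(172)), (np.int64(-27), np.int64(-13), np.int64(163)), (np.int64(-16), np.int64(-14), np.int64(155)), (np.int64(2), np.int64(-11), np.int64(143))]
146 [ 23  27  51  84 103] [(np.int64(-39), np.int64(-13), np.int64(165)), (np.int64(-31), np.int64(-15), np.int64(159)), (np.int64(-14), np.int64(-12), np.int64(147)), (np.int64(-1), np.int64(-12), np.int64(138))]
148 [ 19  31  31 103  49] [(np.int64(-14), np.int64(1), np.int64(138)), (np.int64(-15), np.int64(-6), np.int64(140)), (np.int64(-11), np.int64(-10), np.int64(138)), (np.int64(-3), np.int64(-13), np.int64(133))]
150 [ 29  28  18 103  89] [(np.int64(-20), np.int64(-2), np.int64(136)), (np.int64(-17), np.int64(-6), np.int64(135)), (np.int64(-12), np.int64(-10), np.int64(132)), (np.int64(
[... 3035 characters left out ...]
4(26), np.int64(51)), (np.int64(-18), np.int64(-1), np.int64(85)), (np.int64(-16), np.int64(-6), np.int64(85)), (np.int64(25), np.int64(8), np.int64(52))]
0 166 [(np.int64(13), np.int64(22), np.int64(51)), (np.int64(11), np.int64(15), np.int64(53)), (np.int64(-12), np.int64(-4), np.int64(75)), (np.int64(-3), np.int64(-5), np.int64(68))]
0 168 [(np.int64(4), np.int64(19), np.int64(50)), (np.int64(0), np.int64(10), np.int64(55)), (np.int64(-3), np.int64(2), np.int64(60)), (np.int64(-4), np.int64(-5), np.int64(62))]
0 170 [(np.int64(-8), np.int64(13), np.int64(54)), (np.int64(-1), np.int64(10), np.int64(49)), (np.int64(-8), np.int64(0), np.int64(56)), (np.int64(-8), np.int64(-6), np.int64(58))]
```

The depth shows the shut fingers end at z≈113 mm while the TCP reads 85, so they stop some 27 mm short and pass just over the bat. I retreat, go lower and push again.

move_arm --plan '[{"dx": 0,"dy": -0.03,"dz": 0,"yaw": 0},{"dx": 0,"dy": -0.025,"dz": 0,"yaw": 0},{"dx": 0,"dy": 0,"dz": 0,"yaw": 0},{"dx": 0,"dy": 0,"dz": 0.024,"yaw": 0},{"dx": 0,"dy": 0,"dz": 0,"yaw": 0},{"dx": 0,"dy": 0,"dz": 0,"yaw": 0},{"dx": 0,"dy": 0.02,"dz": 0,"yaw": 0},{"dx": 0,"dy": 0.01,"dz": 0,"yaw": 0},{"dx": 0,"dy": 0.005,"dz": 0,"yaw": 0},{"dx": 0,"dy": 0,"dz": 0,"yaw": 0},{"dx": 0,"dy": 0,"dz": 0,"yaw": 0},{"dx": 0,"dy": 0,"dz": 0,"yaw": 0}]'

```text
t: 9.1
position: [0.4732, 0.2841, 0.0613]
ee_rot: [-0.0, 0.537, 0.844, -0.0]
ft_force: [-1.6, -1.0, 1.4]
gripper_width: 0.001
grasp_force: 0.6
```

```bash
python3 - <<'E'
from h import *
nav(.4973,.2945,.085,114.9)
E
```

```text
tool x ang 115.1 q6 2
t 9.1 yaw 0.2 | after yaw dx -0.8 dy 26.3 dz -23.7 mm | z 0.0613 f [-1.6 -1.   1.4]
```

Contact at ~2 N. I continue.

move_arm --plan '[{"dx": 0,"dy": 0.008,"dz": 0,"yaw": 0},{"dx": 0,"dy": 0.008,"dz": 0,"yaw": 0},{"dx": 0,"dy": 0.006,"dz": 0,"yaw": 0},{"dx": 0,"dy": 0,"dz": 0,"yaw": 0},{"dx": 0,"dy": 0,"dz": 0,"yaw": 0},{"dx": 0,"dy": 0,"dz": 0,"yaw": 0},{"dx": 0,"dy": -0.04,"dz": 0,"yaw": 0},{"dx": 0,"dy": 0,"dz": 0,"yaw": 0},{"dx": 0,"dy": 0,"dz": 0,"yaw": 0},{"dx": 0,"dy": 0,"dz": -0.05,"yaw": 0},{"dx": 0,"dy": 0,"dz": -0.05,"yaw": 0},{"dx": 0,"dy": 0,"dz": -0.05,"yaw": 0}]'

```text
t: 10.3
position: [0.4579, 0.277, 0.2138]
ee_rot: [0.001, 0.537, 0.844, 0.001]
ft_force: [0.5, 1.4, 1.5]
gripper_width: 0.003
grasp_force: 0.0
```

```bash
python3 - <<'E'
from h import *
p,d,i=shot('side');W=cloud(d,i);K=i['mtx']
R=Ro.from_quat(np.roll(i['rotation'],-1)).as_matrix()
a=np.radians(24.9);c=np.array([.4973,.2945])
q=W[140:175,240:275].reshape(-1,3);col=p[140:175,240:275].reshape(-1,3).max(1)
bx=(q[:,:2]-c)@[np.cos(a),np.sin(a)];by=(q[:,:2]-c)@[-np.sin(a),np.cos(a)]
m=(np.abs(bx)<.04)&(np.abs(by)<.015)&(q[:,2]>.075)&(q[:,2]<.12)
print(np.round(1e3*np.c_[bx,by,q[:,2]][m]).astype(int).tolist())
nav(.4758,.0294,.22,6.3)
E
```

```text
[[18, 2, 105], [17, -1, 107], [13, -7, 111], [23, -5, 103], [15, 1, 104], [13, -3, 107], [14, -5, 106], [16, -8, 105], [13, 1, 102], [12, -3, 104], [16, -4, 101], [15, -8, 102], [16, 3, 96], [10, -4, 102], [8, -8, 104], [15, -7, 98], [6, -2, 100], [9, -4, 99], [13, -5, 96], [17, -6, 93], [17, 4, 88], [9, -3, 95], [9, -7, 96], [12, -8, 94], [11, 1, 89], [12, -1, 89], [11, -5, 90], [11, -8, 91], [7, 0, 88], [4, -5, 91], [9, -6, 88], [10, -8, 88], [6, 0, 86], [5, -4, 87], [6, -7, 87], [7, -9, 87], [6, 0, 83], [10, -1, 80], [9, -5, 81], [8, -8, 82], [-2, -4, 85], [4, -4, 80], [8, -5, 78], [2, -1, 78], [4, -3, 77]]
tool x ang 115.1 q6 2
t 10.3 yaw -71.2 | after yaw dx 11.7 dy -248.9 dz 4.6 mm | z 0.2246 f [-1.7 -1.6  6.2]
```

Toggle is on green: the depth points at z≈105 are at +15 in box x. Next is the weight.

```bash
python3 - <<'E'
from h import *
z=np.load('top0.npz');p,W=z['p'],z['W'];i=imaging.camera_info('top')
m=np.zeros(W.shape[:2],bool);m[170:225,290:340]=1;m&=W[...,2]>.030
v,u=np.nonzero(m);q=np.array([ray(i,a,b,.044)[:2]*1000 for a,b in zip(u,v)],np.float32)
r=cv2.minAreaRect(q);print(r,len(q),np.nanmedian(W[m],0),np.linalg.svd(q-q.mean(0),full_matrices=False)[2][0],q.mean(0))
nav(.4758,.0294,.22,18)
E
```

```text
((473.9136657714844, 28.57967758178711), (64.08484649658203, 35.66358184814453), 19.709819793701172) 257 [0.47441879 0.02892876 0.0439793 ] [-0.9418253  -0.33610296] [473.8484    28.412592]
tool x ang 115.1 q6 2
t 10.3 yaw -82.9 | after yaw dx 61.9 dy -241.4 dz 4.6 mm | z 0.2246 f [-1.7 -1.6  6.2]
```

move_arm --plan '[{"dx": -0.046,"dy": -0.018,"dz": 0,"yaw": 0},{"dx": -0.046,"dy": -0.018,"dz": 0,"yaw": 0},{"dx": -0.046,"dy": -0.018,"dz": 0,"yaw": 0},{"dx": -0.046,"dy": -0.018,"dz": 0,"yaw": 0},{"dx": -0.046,"dy": -0.018,"dz": 0,"yaw": 0},{"dx": 0,"dy": 0,"dz": 0,"yaw": -8.5},{"dx": 0,"dy": 0,"dz": 0,"yaw": -8.5},{"dx": 0,"dy": 0,"dz": 0,"yaw": -8.5},{"dx": 0,"dy": 0,"dz": 0,"yaw": -8.5},{"dx": 0,"dy": 0,"dz": 0,"yaw": -8.5},{"dx": 0,"dy": 0,"dz": 0,"yaw": -8.5},{"dx": 0,"dy": 0,"dz": 0,"yaw": -8.5}]' --grip 0.8

```text
t: 11.55
position: [0.4743, 0.0301, 0.2122]
ee_rot: [0.001, 0.044, 0.999, 0.0]
ft_force: [0.3, 0.4, 0.2]
gripper_width: 0.801
grasp_force: 0.0
```

move_arm --plan '[{"dx": 0,"dy": 0,"dz": 0,"yaw": -8.5},{"dx": 0,"dy": 0,"dz": 0,"yaw": -8.5},{"dx": 0,"dy": 0,"dz": 0,"yaw": -8.5},{"dx": 0,"dy": 0,"dz": 0,"yaw": 0},{"dx": 0,"dy": 0,"dz": 0,"yaw": 0},{"dx": 0,"dy": 0,"dz": 0,"yaw": 0},{"dx": 0,"dy": 0,"dz": 0,"yaw": 0}]'

```text
t: 12.25
position: [0.4732, 0.0302, 0.2114]
ee_rot: [0.0, -0.173, 0.985, -0.0]
ft_force: [-0.4, -0.1, 0.1]
gripper_width: 0.799
grasp_force: 0.0
```

```bash
python3 - <<'E'
from h import *
nav(.4739,.0286,.02,19.7)
p,d,i=shot('wrist');cv2.imwrite('pics/w1.png',p)
nav(.4739,.0286,.02,19.7)
E
```

```text
tool x ang -160.0 q6 -110
t 12.2 yaw 0.3 | after yaw dx -0.1 dy -1.7 dz 191.4 mm | z 0.2114 f [-0.4 -0.1  0.1]
tool x ang -160.0 q6 -110
t 12.3 yaw 0.3 | after yaw dx -0.1 dy -1.7 dz 191.4 mm | z 0.2114 f [ 0.6 -0.1 -0.1]
```

View pics/w1.png

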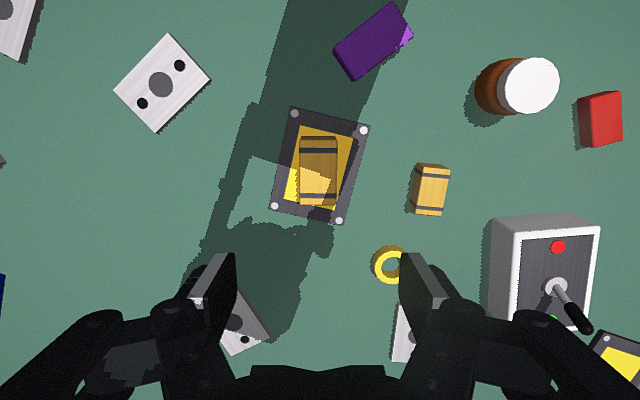

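Wrist picture: the weight is centred at (319,171) on the pallet, the fingertips are at (225,257) and (415,257), and the bat at (570,305) leans to green. Now the fingertip height from this depth.

```bash
python3 - <<'E'
from h import *
s=sensors.read_state();p,d,i=shot('wrist');W=cloud(d,i);W=(W-s['position'])@Ro.from_quat(np.roll(s['ee_rot'],-1)).as_matrix()
for u in (215,225,232,405,412,425): print(u,[tuple(np.round(W[v,u]*1000).astype(int).tolist()) for v in (254,258,264,272,280)])
b=W[...,2];m=(d>0)&(d<.25);print('farthest along tool z of near things',np.percentile(b[m],[50,90,97,99,99.8]))
E
```

```text
215 [(12, -40, -37), (12, -39, -40), (12, -37, -46), (12, -36, -52), (11, -34, -56)]
225 [(12, -36, -38), (12, -35, -40), (12, -34, -45), (9, -34, -47), (6, -33, -48)]
232 [(11, -34, -35), (10, -33, -36), (7, -34, -35), (5, -33, -38), (1, -33, -38)]
405 [(13, 35, -38), (11, 35, -39), (9, 35, -39), (5, 35, -40), (3, 35, -42)]
412 [(12, 38, -37), (12, 37, -40), (12, 36, -46), (11, 35, -50), (8, 35, -51)]
425 [(-102, 125, 211), (-108, 126, 212), (12, 41, -45), (12, 39, -52), (12, 37, -58)]
farthest along tool z of near things [-0.09193777 -0.0615134  -0.04414351 -0.03740197 -0.03291274]
```

The fingertips end 35 mm behind the reported TCP at 0.8 open (about 26 shut), so I allow for this in all heights. Gripping the weight.

move_arm --plan '[{"dx": 0,"dy": -0.0015,"dz": 0.05,"yaw": 0},{"dx": 0,"dy": 0,"dz": 0.05,"yaw": 0},{"dx": 0,"dy": 0,"dz": 0.05,"yaw": 0},{"dx": 0,"dy": 0,"dz": 0.04,"yaw": 0},{"dx": 0,"dy": 0,"dz": 0.02,"yaw": 0},{"dx": 0,"dy": 0,"dz": 0.011,"yaw": 0},{"dx": 0,"dy": 0,"dz": 0,"yaw": 0},{"dx": 0,"dy": 0,"dz": 0,"yaw": 0},{"dx": 0,"dy": 0,"dz": 0,"yaw": 0}]'

```text
t: 13.25
position: [0.475, 0.0288, -0.0076]
ee_rot: [0.002, -0.174, 0.985, -0.0]
ft_force: [0.1, -0.8, 0.5]
gripper_width: 0.798
grasp_force: 0.0
```

move_arm --plan '[{"dx": 0,"dy": 0,"dz": 0,"yaw": 0},{"dx": 0,"dy": 0,"dz": 0,"yaw": 0},{"dx": 0,"dy": 0,"dz": 0,"yaw": 0},{"dx": 0,"dy": 0,"dz": 0,"yaw": 0},{"dx": 0,"dy": 0,"dz": 0,"yaw": 0}]' --grip 0 --newtons 60

```text
t: 13.75
position: [0.4743, 0.0291, -0.0085]
ee_rot: [0.001, -0.174, 0.985, 0.0]
ft_force: [-1.7, 2.2, 5.6]
gripper_width: 0.409
grasp_force: 62.6
```

move_arm --plan '[{"dx": 0,"dy": 0,"dz": -0.03,"yaw": 0},{"dx": 0,"dy": 0,"dz": -0.03,"yaw": 0},{"dx": -0.011,"dy": -0.046,"dz": 0,"yaw": 0},{"dx": -0.011,"dy": -0.047,"dz": 0,"yaw": 0},{"dx": -0.011,"dy": -0.047,"dz": 0,"yaw": 0},{"dx": -0.011,"dy": -0.046,"dz": 0,"yaw": 0},{"dx": 0,"dy": 0,"dz": 0,"yaw": 0},{"dx": 0,"dy": 0,"dz": 0.03,"yaw": 0},{"dx": 0,"dy": 0,"dz": 0.025,"yaw": 0},{"dx": 0,"dy": 0,"dz": 0,"yaw": 0},{"dx": 0,"dy": 0,"dz": 0,"yaw": 0},{"dx": 0,"dy": 0,"dz": 0,"yaw": 0}]'

```text
t: 14.95
position: [0.5795, -0.1309, -0.0032]
ee_rot: [0.001, -0.174, 0.985, -0.0]
ft_force: [0.3, -0.5, -5.0]
gripper_width: 0.413
grasp_force: 62.9
```

```bash
python3 - <<'E'
from h import *
nav(.58,-.13,-.0165)
print(sensors.read_state()['gripper_width'])
E
```

```text
t 14.9 yaw 0.0 | after yaw dx -0.8 dy 0.7 dz 13.3 mm | z -0.0032 f [ 0.3 -0.5 -5. ]
0.4134565137224795
```

move_arm --plan '[{"dx": 0,"dy": 0,"dz": 0.012,"yaw": 0},{"dx": 0,"dy": 0,"dz": 0,"yaw": 0},{"dx": 0,"dy": 0,"dz": 0,"yaw": 0},{"dx": 0,"dy": 0,"dz": 0,"yaw": 0}]'

```text
t: 15.35
position: [0.5788, -0.1308, -0.0164]
ee_rot: [0.0, -0.174, 0.985, -0.0]
ft_force: [0.5, -0.4, -3.9]
gripper_width: 0.411
grasp_force: 63.3
```

move_arm --plan '[{"dx": 0,"dy": 0,"dz": 0,"yaw": 0},{"dx": 0,"dy": 0,"dz": 0,"yaw": 0},{"dx": 0,"dy": 0,"dz": 0,"yaw": 0},{"dx": 0,"dy": 0,"dz": -0.04,"yaw": 0},{"dx": 0,"dy": 0,"dz": -0.04,"yaw": 0},{"dx": 0,"dy": 0,"dz": 0,"yaw": 8.4},{"dx": 0,"dy": 0,"dz": 0,"yaw": 8.4},{"dx": 0,"dy": 0,"dz": 0,"yaw": 8.3},{"dx": 0,"dy": 0,"dz": 0,"yaw": 8.3},{"dx": 0,"dy": 0,"dz": 0,"yaw": 8.3},{"dx": 0,"dy": 0,"dz": 0,"yaw": 8.3}]' --grip 0.9

```text
t: 16.45
position: [0.579, -0.1309, 0.0639]
ee_rot: [0.0, 0.261, 0.965, -0.0]
ft_force: [-0.3, -0.6, -0.0]
gripper_width: 0.901
grasp_force: 0.0
```

```bash
python3 - <<'E'
from h import *
nav(.4485,-.1445,.06,-30)
E
```

```text
tool x ang 149.7 q6 -76
t 16.4 yaw -0.3 | after yaw dx 106.2 dy -77.0 dz 3.9 mm | z 0.0639 f [-0.3 -0.6 -0. ]
```

move_arm --plan '[{"dx": 0.036,"dy": -0.026,"dz": 0,"yaw": 0},{"dx": 0.035,"dy": -0.026,"dz": 0,"yaw": 0},{"dx": 0.035,"dy": -0.025,"dz": 0,"yaw": 0},{"dx": 0,"dy": 0,"dz": 0,"yaw": 0},{"dx": 0,"dy": 0,"dz": 0.04,"yaw": 0},{"dx": 0,"dy": 0,"dz": 0.03,"yaw": 0},{"dx": 0,"dy": 0,"dz": 0.015,"yaw": 0},{"dx": 0,"dy": 0,"dz": 0.007,"yaw": 0},{"dx": 0,"dy": 0,"dz": 0,"yaw": 0},{"dx": 0,"dy": 0,"dz": 0,"yaw": 0},{"dx": 0,"dy": 0,"dz": 0,"yaw": 0}]' --grip 0.85

```text
t: 17.55
position: [0.4497, -0.1451, -0.027]
ee_rot: [0.001, 0.258, 0.966, -0.0]
ft_force: [0.4, 0.1, 0.0]
gripper_width: 0.85
grasp_force: 0.0
```

```bash
python3 - <<'E'
from h import *
nav(.4485,-.1445,-.03,-30)
E
```

```text
tool x ang 150.1 q6 -82
t 17.6 yaw 0.1 | after yaw dx 1.3 dy -0.1 dz 3.0 mm | z -0.0270 f [0.4 0.1 0. ]
```

move_arm --plan '[{"dx": 0.001,"dy": 0,"dz": 0.002,"yaw": 0},{"dx": 0,"dy": 0,"dz": 0,"yaw": 0},{"dx": 0,"dy": 0,"dz": 0,"yaw": 0},{"dx": 0,"dy": 0,"dz": 0,"yaw": 0},{"dx": 0,"dy": 0,"dz": 0,"yaw": 0},{"dx": 0,"dy": 0,"dz": 0,"yaw": 0}]' --grip 0 --newtons 60

```text
t: 18.15
position: [0.4495, -0.1449, -0.0277]
ee_rot: [0.002, 0.258, 0.966, -0.0]
ft_force: [-1.2, 1.6, 10.1]
gripper_width: 0.64
grasp_force: 70.5
```

move_arm --plan '[{"dx": 0,"dy": 0,"dz": -0.02,"yaw": 0},{"dx": 0,"dy": 0,"dz": -0.04,"yaw": 0},{"dx": 0,"dy": 0,"dz": -0.04,"yaw": 0},{"dx": 0,"dy": 0,"dz": 0,"yaw": 0},{"dx": 0,"dy": 0,"dz": 0,"yaw": 0}]'

```text
t: 18.65
position: [0.4481, -0.1444, 0.0702]
ee_rot: [0.001, 0.258, 0.966, -0.0]
ft_force: [0.8, -0.7, -3.8]
gripper_width: 0.636
grasp_force: 64.9
```

```bash
python3 - <<'E'
from h import *
nav(.4758,.0294,.06,6.3)
E
```

```text
tool x ang 150.1 q6 -82
t 18.6 yaw -36.2 | after yaw dx -46.6 dy 169.7 dz 10.2 mm | z 0.0702 f [ 0.8 -0.7 -3.8]
```

move_arm --plan '[{"dx": 0,"dy": 0,"dz": 0,"yaw": -7.24},{"dx": 0,"dy": 0,"dz": 0,"yaw": -7.24},{"dx": 0,"dy": 0,"dz": 0,"yaw": -7.24},{"dx": 0,"dy": 0,"dz": 0,"yaw": -7.24},{"dx": 0,"dy": 0,"dz": 0,"yaw": -7.24},{"dx": -0.0116,"dy": 0.0425,"dz": 0.01,"yaw": 0},{"dx": -0.0116,"dy": 0.0425,"dz": 0.01,"yaw": 0},{"dx": -0.0116,"dy": 0.0425,"dz": 0.01,"yaw": 0},{"dx": -0.0116,"dy": 0.0425,"dz": 0.01,"yaw": 0},{"dx": 0,"dy": 0,"dz": 0,"yaw": 0},{"dx": 0,"dy": 0,"dz": 0,"yaw": 0},{"dx": 0,"dy": 0,"dz": 0,"yaw": 0}]'

```text
t: 19.85
position: [0.4744, 0.0292, 0.0281]
ee_rot: [-0.001, -0.054, 0.999, -0.0]
ft_force: [-0.6, 0.6, -2.2]
gripper_width: 0.635
grasp_force: 65.1
```

```bash
python3 - <<'E'
from h import *
nav(.4758,.0294,-.0195,6.3)
p,d,i=shot('top');m=rects(p,i,.01,(230,110,450,240),(0,0,165),(180,60,255));print(m)
E
```

```text
tool x ang -173.8 q6 -97
t 19.9 yaw -0.1 | after yaw dx -1.5 dy 0.1 dz 47.6 mm | z 0.0281 f [-0.6  0.6 -2.2]
[(385.3, -31.5, 76.0, 21.3, -0.9), (387.2, 107.2, 76.1, 24.4, -0.7), (431.3, -300.5, 83.0, 60.2, -8.5), (493.2, 37.2, 162.4, 113.4, 89.1), (504.4, 262.4, 129.0, 49.1, -0.3), (597.1, -332.6, 83.1, 59.2, -39.2), (626.1, 213.8, 84.1, 58.9, 16.8), (685.1, -2.0, 83.2, 58.6, 48.8)]
```

move_arm --plan '[{"dx": -0.0015,"dy": 0,"dz": 0.02,"yaw": 0},{"dx": 0,"dy": 0,"dz": 0.015,"yaw": 0},{"dx": 0,"dy": 0,"dz": 0.008,"yaw": 0},{"dx": 0,"dy": 0,"dz": 0,"yaw": 0},{"dx": 0,"dy": 0,"dz": 0,"yaw": 0},{"dx": 0,"dy": 0,"dz": 0.003,"yaw": 0},{"dx": 0,"dy": 0,"dz": 0,"yaw": 0},{"dx": 0,"dy": 0,"dz": 0,"yaw": 0}]'

```text
t: 20.7
position: [0.4769, 0.0301, -0.0163]
ee_rot: [0.0, -0.055, 0.998, -0.0]
ft_force: [-0.2, -0.8, -3.4]
gripper_width: 0.637
grasp_force: 65.1
```

```bash
python3 - <<'E'
from h import *
nav(.4758,.0294,-.0195,6.3)
E
```

```text
tool x ang -173.7 q6 -97
t 20.7 yaw -0.0 | after yaw dx 1.1 dy -0.6 dz 3.2 mm | z -0.0163 f [-0.2 -0.8 -3.4]
```

move_arm --plan '[{"dx": 0.001,"dy": -0.0005,"dz": 0.003,"yaw": 0},{"dx": 0,"dy": 0,"dz": 0,"yaw": 0},{"dx": 0,"dy": 0,"dz": 0,"yaw": 0}]'

```text
t: 21.0
position: [0.4756, 0.0294, -0.0197]
ee_rot: [-0.0, -0.055, 0.999, -0.0]
ft_force: [-0.7, -0.1, -2.7]
gripper_width: 0.64
grasp_force: 42.2
```

move_arm --plan '[{"dx": 0,"dy": 0,"dz": 0,"yaw": 0},{"dx": 0,"dy": 0,"dz": 0,"yaw": 0},{"dx": 0,"dy": 0,"dz": 0,"yaw": 0},{"dx": 0,"dy": 0,"dz": -0.03,"yaw": 0},{"dx": 0,"dy": 0,"dz": -0.04,"yaw": 0},{"dx": 0,"dy": 0,"dz": -0.04,"yaw": 0},{"dx": 0,"dy": 0,"dz": 0,"yaw": 0},{"dx": 0,"dy": 0,"dz": 0,"yaw": 0}]' --grip 0.85

```text
t: 21.8
position: [0.4766, 0.0295, 0.0918]
ee_rot: [0.002, -0.055, 0.999, -0.0]
ft_force: [-0.4, -0.4, -0.1]
gripper_width: 0.85
grasp_force: 0.0
```

```bash
cat >> h.py <<'E'
def pilelook(z,r=.075):
    """wrist camera: bright-plate rectangle near the pad, at height z"""
    s=sensors.read_state();p,d,i=shot('wrist');W=cloud(d,i)
    m=(np.abs(W[...,2]-z)<.004)&(np.hypot(W[...,0]-.4758,W[...,1]-.0294)<r)&(d>.05)
    v,u=np.nonzero(m);q=np.array([ray(i,a,b,z)[:2]*1000 for a,b in zip(u,v)],np.float32)
    c,(a,b),t=cv2.minAreaRect(q)
    if a<b:a,b,t=b,a,t+90
    print('pile top',np.round(c,1),round(a,1),round(b,1),'ang',round((t+90)%180-90,1),'z',np.round(np.median(W[m][:,2])*1e3,1));return p
E
python3 - <<'E'
from h import *
p=pilelook(.018);cv2.imwrite('pics/w2.png',p)
nav(.4305,-.3005,.09,-8.6)
E
```

```text
pile top [472.7  29.8] 79.8 55.8 ang 6.3 z 17.8
tool x ang -173.7 q6 -97
t 21.9 yaw 14.9 | after yaw dx -4.7 dy -333.0 dz 0.1 mm | z 0.0901 f [-0.7  0.9 -0.2]
```

View pics/w2.png

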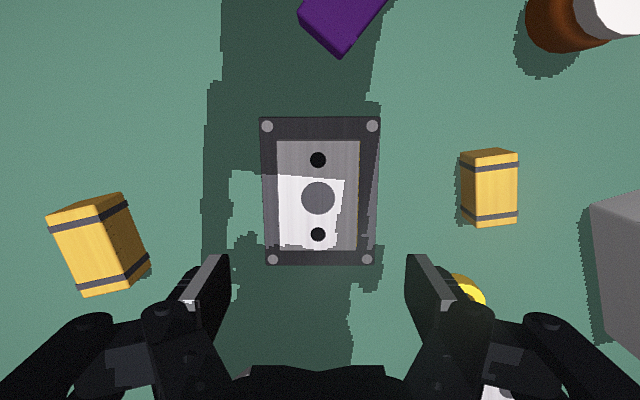

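The plate lies squarely inside the pallet (plate rows 140–250, pallet rows 117–265). I check its centring in the same frame.

```bash
python3 - <<'E'
from h import *
i=imaging.camera_info('wrist')
for a,b,z in (((320,117),(320,265),.008),((268.5,190),(378,190),.008),((318,140),(318,250),.018),((278,195),(358.5,195),.018)):
    A=ray(i,*a,z);B=ray(i,*b,z);print(np.round((A+B)*500,1),round(1e3*np.linalg.norm(A-B),1))
p,d,_=shot('top')
print(rects(p,_,.008,(295,175,335,220),(15,60,120),(35,255,255),20))
E
```

```text
[472.1  31.5   8. ] 110.4
[467.8  33.4   8. ] 78.7
[471.   29.9  18. ] 79.1
[469.2  29.9  18. ] 55.8
[]
```

```bash
python3 - <<'E'
from h import *
i=imaging.camera_info('wrist')
print(np.mean([ray(i,u,v,.008) for u,v in ((267,126),(372,126),(273,259),(367,259))],0), np.mean([ray(i,u,v,.018) for u,v in ((318,160),(318,234),(318,198))],0))
print(sensors.read_state()['position'])
E
```

```text
[0.47157292 0.03135198 0.008     ] [0.47042846 0.02992086 0.018     ]
[0.47506345 0.029452   0.08905793]
```

move_arm --plan '[{"dx": 0,"dy": 0,"dz": 0,"yaw": 7.45},{"dx": 0,"dy": 0,"dz": 0,"yaw": 7.45},{"dx": 0,"dy": -0.0475,"dz": 0,"yaw": 0},{"dx": -0.001,"dy": -0.0475,"dz": 0,"yaw": 0},{"dx": -0.001,"dy": -0.0475,"dz": 0,"yaw": 0},{"dx": -0.001,"dy": -0.0475,"dz": 0,"yaw": 0},{"dx": -0.001,"dy": -0.0475,"dz": 0,"yaw": 0},{"dx": 0,"dy": -0.0475,"dz": 0,"yaw": 0},{"dx": 0,"dy": -0.0475,"dz": 0,"yaw": 0},{"dx": 0,"dy": 0,"dz": 0.03,"yaw": 0},{"dx": 0,"dy": 0,"dz": 0.03,"yaw": 0},{"dx": 0,"dy": 0,"dz": 0,"yaw": 0}]'

```text
t: 23.1
position: [0.426, -0.2976, 0.0234]
ee_rot: [-0.005, 0.076, 0.997, 0.003]
ft_force: [-1.1, -0.3, -0.3]
gripper_width: 0.853
grasp_force: 0.0
```

```bash
python3 - <<'E'
from h import *
nav(.4305,-.3005,-.027,-8.6)
E
```

```text
tool x ang 171.3 q6 -120
t 23.1 yaw -0.1 | after yaw dx -4.9 dy -2.2 dz 50.4 mm | z 0.0234 f [-1.1 -0.3 -0.3]
```

move_arm --plan '[{"dx": -0.003,"dy": -0.002,"dz": 0.02,"yaw": 0},{"dx": 0,"dy": 0,"dz": 0.02,"yaw": 0},{"dx": 0,"dy": 0,"dz": 0.01,"yaw": 0},{"dx": 0,"dy": 0,"dz": 0,"yaw": 0},{"dx": 0,"dy": 0,"dz": 0,"yaw": 0},{"dx": 0,"dy": 0,"dz": 0,"yaw": 0}]'

```text
t: 23.7
position: [0.4332, -0.3028, -0.0182]
ee_rot: [0.001, 0.075, 0.997, -0.001]
ft_force: [0.4, 0.5, 0.2]
gripper_width: 0.853
grasp_force: 0.0
```

```bash
python3 - <<'E'
from h import *
nav(.4305,-.3005,-.027,-8.6)
E
```

```text
tool x ang 171.4 q6 -120
t 23.7 yaw -0.0 | after yaw dx 3.0 dy 1.8 dz 8.8 mm | z -0.0182 f [0.4 0.5 0.2]
```

move_arm --plan '[{"dx": 0.003,"dy": 0.002,"dz": 0.005,"yaw": 0},{"dx": 0,"dy": 0,"dz": 0.004,"yaw": 0},{"dx": 0,"dy": 0,"dz": 0,"yaw": 0},{"dx": 0,"dy": 0,"dz": 0,"yaw": 0},{"dx": 0,"dy": 0,"dz": 0,"yaw": 0}]'

```text
t: 24.2
position: [0.4298, -0.3, -0.0286]
ee_rot: [0.0, 0.075, 0.997, -0.0]
ft_force: [0.7, -0.6, 0.0]
gripper_width: 0.849
grasp_force: 0.0
```

move_arm --plan '[{"dx": 0,"dy": 0,"dz": 0,"yaw": 0},{"dx": 0,"dy": 0,"dz": 0,"yaw": 0},{"dx": 0,"dy": 0,"dz": 0,"yaw": 0},{"dx": 0,"dy": 0,"dz": 0,"yaw": 0},{"dx": 0,"dy": 0,"dz": 0,"yaw": 0},{"dx": 0,"dy": 0,"dz": -0.02,"yaw": 0},{"dx": 0,"dy": 0,"dz": -0.04,"yaw": 0},{"dx": 0,"dy": 0,"dz": -0.04,"yaw": 0},{"dx": 0,"dy": 0,"dz": 0,"yaw": 0},{"dx": 0,"dy": 0,"dz": 0,"yaw": 0},{"dx": 0,"dy": 0,"dz": 0,"yaw": 0}]' --grip 0

```text
t: 25.3
position: [0.4287, -0.2991, 0.0689]
ee_rot: [-0.002, 0.075, 0.997, 0.001]
ft_force: [0.1, 0.8, -3.8]
gripper_width: 0.637
grasp_force: 64.8
```

```bash
python3 - <<'E'
from h import *
nav(.4768,.0305,.06,6.3)
E
```

```text
tool x ang 171.4 q6 -120
t 25.3 yaw -14.9 | after yaw dx -84.0 dy 322.3 dz 8.9 mm | z 0.0689 f [ 0.1  0.8 -3.8]
```

move_arm --plan '[{"dx": 0,"dy": 0,"dz": 0,"yaw": -7.45},{"dx": 0,"dy": 0,"dz": 0,"yaw": -7.45},{"dx": -0.012,"dy": 0.046,"dz": 0,"yaw": 0},{"dx": -0.012,"dy": 0.046,"dz": 0,"yaw": 0},{"dx": -0.012,"dy": 0.046,"dz": 0,"yaw": 0},{"dx": -0.012,"dy": 0.046,"dz": 0,"yaw": 0},{"dx": -0.012,"dy": 0.046,"dz": 0,"yaw": 0},{"dx": -0.012,"dy": 0.046,"dz": 0,"yaw": 0},{"dx": -0.012,"dy": 0.046,"dz": 0,"yaw": 0},{"dx": 0,"dy": 0,"dz": 0,"yaw": 0},{"dx": 0,"dy": 0,"dz": 0,"yaw": 0},{"dx": 0,"dy": 0,"dz": 0,"yaw": 0}]'

```text
t: 26.5
position: [0.4772, 0.0285, 0.0698]
ee_rot: [-0.001, -0.054, 0.999, -0.0]
ft_force: [-0.5, -0.3, -3.6]
gripper_width: 0.632
grasp_force: 65.2
```

move_arm --plan '[{"dx": 0,"dy": 0,"dz": 0.03,"yaw": 0},{"dx": 0,"dy": 0,"dz": 0.02,"yaw": 0},{"dx": 0,"dy": 0,"dz": 0.01,"yaw": 0},{"dx": 0,"dy": 0,"dz": 0,"yaw": 0},{"dx": 0,"dy": 0,"dz": 0,"yaw": 0},{"dx": 0,"dy": 0,"dz": 0,"yaw": 0},{"dx": 0,"dy": 0,"dz": 0,"yaw": 0}]'

```text
t: 27.2
position: [0.479, 0.0292, 0.0127]
ee_rot: [0.001, -0.055, 0.999, -0.0]
ft_force: [-0.0, -0.2, -3.0]
gripper_width: 0.633
grasp_force: 65.2
```

```bash
python3 - <<'E'
from h import *
nav(.4768,.0305,-.0095,6.3)
E
```

```text
tool x ang -173.7 q6 -97
t 27.2 yaw -0.0 | after yaw dx 2.0 dy 1.5 dz 22.2 mm | z 0.0127 f [-0.  -0.2 -3. ]
```

move_arm --plan '[{"dx": 0.002,"dy": 0.0015,"dz": 0.01,"yaw": 0},{"dx": 0,"dy": 0,"dz": 0.008,"yaw": 0},{"dx": 0,"dy": 0,"dz": 0.004,"yaw": 0},{"dx": 0,"dy": 0,"dz": 0.001,"yaw": 0},{"dx": 0,"dy": 0,"dz": 0,"yaw": 0},{"dx": 0,"dy": 0,"dz": 0,"yaw": 0},{"dx": 0,"dy": 0,"dz": 0,"yaw": 0}]'

```text
t: 27.9
position: [0.4755, 0.0308, -0.0097]
ee_rot: [-0.0, -0.055, 0.998, 0.0]
ft_force: [-10.0, 1.0, 14.7]
gripper_width: 0.632
grasp_force: 69.9
```

move_arm --plan '[{"dx": 0,"dy": 0,"dz": 0,"yaw": 0},{"dx": 0,"dy": 0,"dz": 0,"yaw": 0},{"dx": 0,"dy": 0,"dz": 0,"yaw": 0},{"dx": 0,"dy": 0,"dz": -0.03,"yaw": 0},{"dx": 0,"dy": 0,"dz": -0.04,"yaw": 0},{"dx": 0,"dy": 0,"dz": -0.04,"yaw": 0},{"dx": 0,"dy": 0,"dz": 0,"yaw": 0},{"dx": 0,"dy": 0,"dz": 0,"yaw": 0},{"dx": 0,"dy": 0,"dz": 0,"yaw": 0}]' --grip 0.85

```text
t: 28.8
position: [0.4752, 0.0306, 0.0967]
ee_rot: [-0.001, -0.055, 0.999, 0.0]
ft_force: [-0.6, 1.3, -0.1]
gripper_width: 0.848
grasp_force: 0.0
```

```bash
cat >> h.py <<'E'
def studs(p,i,z=.008):
    g=cv2.cvtColor(p,cv2.COLOR_BGR2GRAY);print
E
python3 - <<'E'
from h import *
p=pilelook(.028);pilelook(.018,.085)
nav(.5971,-.3328,.1,-39.2)
i=imaging.camera_info('wrist');W=cloud(shot('wrist')[1],i)
E
```

```text
pile top [474.8  31.3] 79.7 55.8 ang 6.3 z 27.8
pile top [468.3  29.1] 71.0 55.5 ang 6.3 z 17.6
tool x ang -173.7 q6 -97
t 28.9 yaw 45.5 | after yaw dx -324.3 dy -204.4 dz -3.7 mm | z 0.0963 f [-0.3  1.   0. ]
```

move_arm --plan '[{"dx": 0,"dy": 0,"dz": 0,"yaw": 7.58},{"dx": 0,"dy": 0,"dz": 0,"yaw": 7.58},{"dx": 0,"dy": 0,"dz": 0,"yaw": 7.58},{"dx": 0,"dy": 0,"dz": 0,"yaw": 7.58},{"dx": 0,"dy": 0,"dz": 0,"yaw": 7.58},{"dx": 0,"dy": 0,"dz": 0,"yaw": 7.58},{"dx": -0.0405,"dy": -0.0255,"dz": 0,"yaw": 0},{"dx": -0.0405,"dy": -0.0255,"dz": 0,"yaw": 0},{"dx": -0.0405,"dy": -0.0255,"dz": 0,"yaw": 0},{"dx": -0.0405,"dy": -0.0255,"dz": 0,"yaw": 0}]'

```text
t: 29.95
position: [0.5369, -0.1524, 0.0972]
ee_rot: [-0.001, 0.335, 0.942, 0.0]
ft_force: [0.3, 1.1, 0.2]
gripper_width: 0.847
grasp_force: 0.0
```

move_arm --plan '[{"dx": -0.0405,"dy": -0.0255,"dz": 0,"yaw": 0},{"dx": -0.0405,"dy": -0.0255,"dz": 0,"yaw": 0},{"dx": -0.0405,"dy": -0.0255,"dz": 0,"yaw": 0},{"dx": -0.0405,"dy": -0.0255,"dz": 0,"yaw": 0},{"dx": 0,"dy": 0,"dz": 0,"yaw": 0},{"dx": 0,"dy": 0,"dz": 0.04,"yaw": 0},{"dx": 0,"dy": 0,"dz": 0.04,"yaw": 0},{"dx": 0,"dy": 0,"dz": 0.025,"yaw": 0},{"dx": 0,"dy": 0,"dz": 0,"yaw": 0},{"dx": 0,"dy": 0,"dz": 0,"yaw": 0},{"dx": 0,"dy": 0,"dz": 0,"yaw": 0},{"dx": 0,"dy": 0,"dz": 0,"yaw": 0}]'

```text
t: 31.15
position: [0.5994, -0.3329, -0.0037]
ee_rot: [0.002, 0.335, 0.942, -0.0]
ft_force: [-0.2, -0.3, 0.4]
gripper_width: 0.847
grasp_force: 0.0
```

```bash
python3 - <<'E'
from h import *
nav(.5971,-.3328,-.028,-39.2)
E
```

```text
tool x ang 140.8 q6 -83
t 31.1 yaw 0.0 | after yaw dx 1.9 dy -1.3 dz 24.3 mm | z -0.0037 f [-0.2 -0.3  0.4]
```

move_arm --plan '[{"dx": 0.001,"dy": -0.001,"dz": 0.012,"yaw": 0},{"dx": 0,"dy": 0,"dz": 0.009,"yaw": 0},{"dx": 0,"dy": 0,"dz": 0,"yaw": 0},{"dx": 0,"dy": 0,"dz": 0,"yaw": 0},{"dx": 0,"dy": 0,"dz": 0,"yaw": 0},{"dx": 0,"dy": 0,"dz": 0,"yaw": 0}]'

```text
t: 31.75
position: [0.5969, -0.3326, -0.0272]
ee_rot: [0.0, 0.336, 0.942, -0.0]
ft_force: [0.3, -1.1, -0.1]
gripper_width: 0.851
grasp_force: 0.0
```

```bash
python3 - <<'E'
from h import *
nav(.5971,-.3328,-.028,-39.2)
E
```

```text
tool x ang 140.8 q6 -83
t 31.8 yaw -0.0 | after yaw dx -0.3 dy -0.0 dz 0.8 mm | z -0.0272 f [ 0.3 -1.1 -0.1]
```

move_arm --plan '[{"dx": 0,"dy": 0,"dz": 0,"yaw": 0},{"dx": 0,"dy": 0,"dz": 0,"yaw": 0},{"dx": 0,"dy": 0,"dz": 0,"yaw": 0},{"dx": 0,"dy": 0,"dz": 0,"yaw": 0},{"dx": 0,"dy": 0,"dz": 0,"yaw": 0},{"dx": 0,"dy": 0,"dz": -0.02,"yaw": 0},{"dx": 0,"dy": 0,"dz": -0.04,"yaw": 0},{"dx": 0,"dy": 0,"dz": -0.04,"yaw": 0},{"dx": 0,"dy": 0,"dz": 0,"yaw": 0},{"dx": 0,"dy": 0,"dz": 0,"yaw": 0},{"dx": 0,"dy": 0,"dz": 0,"yaw": 0},{"dx": 0,"dy": 0,"dz": 0,"yaw": 0}]' --grip 0

```text
t: 32.95
position: [0.5952, -0.3316, 0.0687]
ee_rot: [-0.003, 0.336, 0.942, 0.001]
ft_force: [-0.1, 0.4, -3.8]
gripper_width: 0.633
grasp_force: 65.2
```

```bash
python3 - <<'E'
from h import *
nav(.4762,.0302,.06,6.3)
E
```

```text
tool x ang 140.8 q6 -83
t 33.0 yaw -45.5 | after yaw dx 78.6 dy 372.7 dz 8.7 mm | z 0.0687 f [-0.1  0.4 -3.8]
```

move_arm --plan '[{"dx": 0,"dy": 0,"dz": 0,"yaw": -7.58},{"dx": 0,"dy": 0,"dz": 0,"yaw": -7.58},{"dx": 0,"dy": 0,"dz": 0,"yaw": -7.58},{"dx": 0,"dy": 0,"dz": 0,"yaw": -7.58},{"dx": 0,"dy": 0,"dz": 0,"yaw": -7.58},{"dx": 0,"dy": 0,"dz": 0,"yaw": -7.58},{"dx": 0.0098,"dy": 0.0466,"dz": 0,"yaw": 0},{"dx": 0.0098,"dy": 0.0466,"dz": 0,"yaw": 0},{"dx": 0.0098,"dy": 0.0466,"dz": 0,"yaw": 0},{"dx": 0.0098,"dy": 0.0466,"dz": 0,"yaw": 0},{"dx": 0.0098,"dy": 0.0466,"dz": 0,"yaw": 0},{"dx": 0.0098,"dy": 0.0466,"dz": 0,"yaw": 0}]'

```text
t: 34.15
position: [0.5059, -0.0591, 0.0705]
ee_rot: [-0.001, -0.055, 0.999, 0.0]
ft_force: [1.0, 0.6, -2.4]
gripper_width: 0.634
grasp_force: 65.3
```

move_arm --plan '[{"dx": 0.0098,"dy": 0.0466,"dz": 0,"yaw": 0},{"dx": 0.0098,"dy": 0.0466,"dz": 0,"yaw": 0},{"dx": 0,"dy": 0,"dz": 0,"yaw": 0},{"dx": 0,"dy": 0,"dz": 0.03,"yaw": 0},{"dx": 0,"dy": 0,"dz": 0.02,"yaw": 0},{"dx": 0,"dy": 0,"dz": 0,"yaw": 0},{"dx": 0,"dy": 0,"dz": 0,"yaw": 0},{"dx": 0,"dy": 0,"dz": 0,"yaw": 0},{"dx": 0,"dy": 0,"dz": 0,"yaw": 0}]'

```text
t: 35.05
position: [0.4789, 0.0293, 0.0237]
ee_rot: [0.001, -0.054, 0.999, -0.0]
ft_force: [1.0, 0.3, -2.8]
gripper_width: 0.632
grasp_force: 65.5
```

```bash
python3 - <<'E'
from h import *
nav(.4762,.0302,.001,6.3)
E
```

```text
tool x ang -173.8 q6 -97
t 35.0 yaw -0.1 | after yaw dx 2.6 dy 1.1 dz 22.7 mm | z 0.0237 f [ 1.   0.3 -2.8]
```

move_arm --plan '[{"dx": 0.002,"dy": 0.001,"dz": 0.01,"yaw": 0},{"dx": 0,"dy": 0,"dz": 0.006,"yaw": 0},{"dx": 0,"dy": 0,"dz": 0.003,"yaw": 0},{"dx": 0,"dy": 0,"dz": 0.002,"yaw": 0},{"dx": 0,"dy": 0,"dz": 0,"yaw": 0},{"dx": 0,"dy": 0,"dz": 0,"yaw": 0},{"dx": 0,"dy": 0,"dz": 0,"yaw": 0}]'

```text
t: 35.75
position: [0.476, 0.0304, 0.0013]
ee_rot: [0.0, -0.055, 0.999, -0.0]
ft_force: [0.8, -0.5, -4.8]
gripper_width: 0.634
grasp_force: 65.5
```

move_arm --plan '[{"dx": 0,"dy": 0,"dz": 0,"yaw": 0},{"dx": 0,"dy": 0,"dz": 0,"yaw": 0},{"dx": 0,"dy": 0,"dz": 0,"yaw": 0},{"dx": 0,"dy": 0,"dz": -0.03,"yaw": 0},{"dx": 0,"dy": 0,"dz": -0.04,"yaw": 0},{"dx": 0,"dy": 0,"dz": -0.04,"yaw": 0},{"dx": 0,"dy": 0,"dz": 0,"yaw": 0},{"dx": 0,"dy": 0,"dz": 0,"yaw": 0},{"dx": 0,"dy": 0,"dz": 0,"yaw": 0}]' --grip 0.85

```text
t: 36.65
position: [0.4753, 0.0304, 0.1101]
ee_rot: [-0.001, -0.055, 0.999, 0.0]
ft_force: [-0.6, -0.3, -0.7]
gripper_width: 0.849
grasp_force: 0.0
```

```bash
python3 - <<'E'
from h import *
p=pilelook(.038);cv2.imwrite('pics/w3.png',p[60:330,180:460])
nav(.685,-.0022,.1,48.5)
E
```

```text
pile top [472.7  30.7] 79.5 55.8 ang 6.3 z 37.8
tool x ang -173.7 q6 -97
t 36.7 yaw -42.2 | after yaw dx -114.7 dy -178.8 dz 9.6 mm | z 0.1096 f [ 0.2  0.3 -0.6]
```

View pics/w3.png

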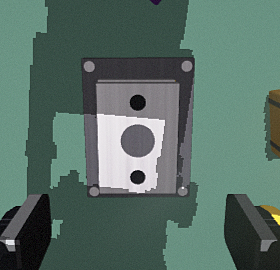

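The pile is square on the pallet (plate x 95–180, studs at (89,67), (187,66), (95,191), (183,190) in the crop). I go on to the fourth plate.

move_arm --plan '[{"dx": 0,"dy": 0,"dz": 0,"yaw": -8.44},{"dx": 0,"dy": 0,"dz": 0,"yaw": -8.44},{"dx": 0,"dy": 0,"dz": 0,"yaw": -8.44},{"dx": 0,"dy": 0,"dz": 0,"yaw": -8.44},{"dx": 0,"dy": 0,"dz": 0,"yaw": -8.44},{"dx": -0.023,"dy": -0.0358,"dz": 0,"yaw": 0},{"dx": -0.023,"dy": -0.0358,"dz": 0,"yaw": 0},{"dx": -0.023,"dy": -0.0358,"dz": 0,"yaw": 0},{"dx": -0.023,"dy": -0.0358,"dz": 0,"yaw": 0},{"dx": -0.023,"dy": -0.0358,"dz": 0,"yaw": 0},{"dx": 0,"dy": 0,"dz": 0,"yaw": 0}]'

```text
t: 37.8
position: [0.6878, -0.0032, 0.1032]
ee_rot: [-0.004, -0.41, 0.912, 0.002]
ft_force: [-1.5, 1.1, -1.0]
gripper_width: 0.851
grasp_force: 0.0
```

move_arm --plan '[{"dx": 0,"dy": 0,"dz": 0.045,"yaw": 0},{"dx": 0,"dy": 0,"dz": 0.045,"yaw": 0},{"dx": 0,"dy": 0,"dz": 0.025,"yaw": 0},{"dx": 0,"dy": 0,"dz": 0,"yaw": 0},{"dx": 0,"dy": 0,"dz": 0,"yaw": 0},{"dx": 0,"dy": 0,"dz": 0,"yaw": 0},{"dx": 0,"dy": 0,"dz": 0,"yaw": 0}]'

```text
t: 38.5
position: [0.6877, -0.0023, -0.0005]
ee_rot: [0.002, -0.41, 0.912, -0.001]
ft_force: [-0.2, 1.0, 0.9]
gripper_width: 0.848
grasp_force: 0.0
```

```bash
python3 - <<'E'
from h import *
nav(.685,-.0022,-.028,48.5)
i=imaging.camera_info('top')
print(rects(shot('top')[0],i,.046,(230,180,320,230),(12,80,100),(30,255,255),20))
E
```

```text
tool x ang -131.5 q6 -141
t 38.5 yaw -0.0 | after yaw dx 1.7 dy 2.1 dz 27.5 mm | z -0.0005 f [-0.2  1.   0.9]
[(455.2, 143.2, 49.3, 28.2, 13.5)]
```

move_arm --plan '[{"dx": 0.001,"dy": 0.001,"dz": 0.014,"yaw": 0},{"dx": 0,"dy": 0,"dz": 0.01,"yaw": 0},{"dx": 0,"dy": 0,"dz": 0,"yaw": 0},{"dx": 0,"dy": 0,"dz": 0,"yaw": 0},{"dx": 0,"dy": 0,"dz": 0,"yaw": 0},{"dx": 0,"dy": 0,"dz": 0,"yaw": 0}]'

```text
t: 39.15
position: [0.6851, -0.0023, -0.0272]
ee_rot: [0.0, -0.41, 0.912, -0.0]
ft_force: [0.5, 0.2, 1.0]
gripper_width: 0.845
grasp_force: 0.0
```

```bash
python3 - <<'E'
from h import *
nav(.685,-.0022,-.028,48.5)
E
```

```text
tool x ang -131.5 q6 -142
t 39.1 yaw -0.0 | after yaw dx -0.1 dy 0.1 dz 0.8 mm | z -0.0272 f [0.5 0.2 1. ]
```

move_arm --plan '[{"dx": 0,"dy": 0,"dz": 0,"yaw": 0},{"dx": 0,"dy": 0,"dz": 0,"yaw": 0},{"dx": 0,"dy": 0,"dz": 0,"yaw": 0},{"dx": 0,"dy": 0,"dz": 0,"yaw": 0},{"dx": 0,"dy": 0,"dz": 0,"yaw": 0},{"dx": 0,"dy": 0,"dz": -0.02,"yaw": 0},{"dx": 0,"dy": 0,"dz": -0.04,"yaw": 0},{"dx": 0,"dy": 0,"dz": -0.04,"yaw": 0},{"dx": 0,"dy": 0,"dz": 0,"yaw": 0},{"dx": 0,"dy": 0,"dz": 0,"yaw": 0},{"dx": 0,"dy": 0,"dz": 0,"yaw": 0},{"dx": 0,"dy": 0,"dz": 0,"yaw": 0}]' --grip 0

```text
t: 40.35
position: [0.6832, -0.0023, 0.0688]
ee_rot: [-0.002, -0.41, 0.912, 0.001]
ft_force: [0.2, 1.4, -2.4]
gripper_width: 0.638
grasp_force: 64.9
```

```bash
python3 - <<'E'
from h import *
nav(.4762,.0302,.06,6.3)
E
```

```text
tool x ang -131.5 q6 -142
t 40.4 yaw 42.2 | after yaw dx 202.1 dy 55.0 dz 8.8 mm | z 0.0688 f [ 0.2  1.4 -2.4]
```

move_arm --plan '[{"dx": 0,"dy": 0,"dz": 0,"yaw": 8.44},{"dx": 0,"dy": 0,"dz": 0,"yaw": 8.44},{"dx": 0,"dy": 0,"dz": 0,"yaw": 8.44},{"dx": 0,"dy": 0,"dz": 0,"yaw": 8.44},{"dx": 0,"dy": 0,"dz": 0,"yaw": 8.44},{"dx": 0.0404,"dy": 0.011,"dz": 0,"yaw": 0},{"dx": 0.0404,"dy": 0.011,"dz": 0,"yaw": 0},{"dx": 0.0404,"dy": 0.011,"dz": 0,"yaw": 0},{"dx": 0.0404,"dy": 0.011,"dz": 0,"yaw": 0},{"dx": 0.0404,"dy": 0.011,"dz": 0,"yaw": 0},{"dx": 0,"dy": 0,"dz": 0,"yaw": 0},{"dx": 0,"dy": 0,"dz": 0,"yaw": 0}]'

```text
t: 41.55
position: [0.4769, 0.0304, 0.0713]
ee_rot: [-0.0, -0.055, 0.998, -0.0]
ft_force: [0.4, 0.7, -2.5]
gripper_width: 0.631
grasp_force: 64.9
```

move_arm --plan '[{"dx": 0,"dy": 0,"dz": 0.03,"yaw": 0},{"dx": 0,"dy": 0,"dz": 0.01,"yaw": 0},{"dx": 0,"dy": 0,"dz": 0,"yaw": 0},{"dx": 0,"dy": 0,"dz": 0,"yaw": 0},{"dx": 0,"dy": 0,"dz": 0,"yaw": 0},{"dx": 0,"dy": 0,"dz": 0,"yaw": 0}]'

```text
t: 42.15
position: [0.4787, 0.0303, 0.0334]
ee_rot: [0.001, -0.055, 0.999, -0.0]
ft_force: [0.3, 0.3, -3.2]
gripper_width: 0.635
grasp_force: 64.9
```

```bash
python3 - <<'E'
from h import *
nav(.4762,.0302,.011,6.3)
E
```

```text
tool x ang -173.7 q6 -97
t 42.1 yaw -0.0 | after yaw dx 2.5 dy 0.2 dz 22.4 mm | z 0.0334 f [ 0.3  0.3 -3.2]
```

move_arm --plan '[{"dx": 0.002,"dy": 0,"dz": 0.01,"yaw": 0},{"dx": 0,"dy": 0,"dz": 0.006,"yaw": 0},{"dx": 0,"dy": 0,"dz": 0.003,"yaw": 0},{"dx": 0,"dy": 0,"dz": 0.002,"yaw": 0},{"dx": 0,"dy": 0,"dz": 0,"yaw": 0},{"dx": 0,"dy": 0,"dz": 0,"yaw": 0},{"dx": 0,"dy": 0,"dz": 0,"yaw": 0}]'

```text
t: 42.85
position: [0.476, 0.0301, 0.0113]
ee_rot: [0.0, -0.055, 0.999, -0.0]
ft_force: [-0.6, 0.9, -2.5]
gripper_width: 0.63
grasp_force: 64.9
```

move_arm --plan '[{"dx": 0,"dy": 0,"dz": 0,"yaw": 0},{"dx": 0,"dy": 0,"dz": 0,"yaw": 0},{"dx": 0,"dy": 0,"dz": 0,"yaw": 0},{"dx": 0,"dy": 0,"dz": -0.03,"yaw": 0},{"dx": 0,"dy": 0,"dz": -0.04,"yaw": 0},{"dx": 0,"dy": 0,"dz": -0.04,"yaw": 0},{"dx": 0,"dy": 0,"dz": 0,"yaw": 0},{"dx": 0,"dy": 0,"dz": 0,"yaw": 0},{"dx": 0,"dy": 0,"dz": 0,"yaw": 0}]' --grip 0.85

```text
t: 43.75
position: [0.4754, 0.0301, 0.1201]
ee_rot: [-0.001, -0.055, 0.999, 0.0]
ft_force: [-0.4, 0.3, 0.1]
gripper_width: 0.853
grasp_force: 0.0
```

```bash
python3 - <<'E'
from h import *
p=pilelook(.048)
nav(.6262,.2136,.1,16.9)
E
```

```text
pile top [474.2  30.5] 79.8 55.8 ang 6.3 z 47.8
tool x ang -173.7 q6 -97
t 43.8 yaw -10.6 | after yaw dx -197.9 dy 131.7 dz 19.6 mm | z 0.1196 f [ 0.1 -0.5 -0.3]
```

move_arm --plan '[{"dx": 0,"dy": 0,"dz": 0,"yaw": -5.3},{"dx": 0,"dy": 0,"dz": 0,"yaw": -5.3},{"dx": -0.0396,"dy": 0.0263,"dz": 0,"yaw": 0},{"dx": -0.0396,"dy": 0.0263,"dz": 0,"yaw": 0},{"dx": -0.0396,"dy": 0.0263,"dz": 0,"yaw": 0},{"dx": -0.0396,"dy": 0.0263,"dz": 0,"yaw": 0},{"dx": -0.0396,"dy": 0.0263,"dz": 0,"yaw": 0},{"dx": 0,"dy": 0,"dz": 0,"yaw": 0},{"dx": 0,"dy": 0,"dz": 0,"yaw": 0}]'

```text
t: 44.7
position: [0.6264, 0.2138, 0.1176]
ee_rot: [-0.003, -0.147, 0.989, -0.001]
ft_force: [0.2, -0.7, -0.3]
gripper_width: 0.85
grasp_force: 0.0
```

move_arm --plan '[{"dx": 0,"dy": 0,"dz": 0.045,"yaw": 0},{"dx": 0,"dy": 0,"dz": 0.045,"yaw": 0},{"dx": 0,"dy": 0,"dz": 0.035,"yaw": 0},{"dx": 0,"dy": 0,"dz": 0,"yaw": 0},{"dx": 0,"dy": 0,"dz": 0,"yaw": 0},{"dx": 0,"dy": 0,"dz": 0,"yaw": 0},{"dx": 0,"dy": 0,"dz": 0,"yaw": 0}]'

```text
t: 45.4
position: [0.6291, 0.2137, 0.0002]
ee_rot: [0.003, -0.147, 0.989, 0.0]
ft_force: [0.1, 0.2, 0.4]
gripper_width: 0.849
grasp_force: 0.0
```

```bash
python3 - <<'E'
from h import *
nav(.6262,.2136,-.028,16.9)
E
```

```text
tool x ang -163.1 q6 -91
t 45.4 yaw -0.0 | after yaw dx 2.8 dy 0.8 dz 28.2 mm | z 0.0002 f [0.1 0.2 0.4]
```

move_arm --plan '[{"dx": 0.001,"dy": 0.0005,"dz": 0.014,"yaw": 0},{"dx": 0,"dy": 0,"dz": 0.01,"yaw": 0},{"dx": 0,"dy": 0,"dz": 0,"yaw": 0},{"dx": 0,"dy": 0,"dz": 0,"yaw": 0},{"dx": 0,"dy": 0,"dz": 0,"yaw": 0},{"dx": 0,"dy": 0,"dz": 0,"yaw": 0}]'

```text
t: 46.0
position: [0.6265, 0.2137, -0.0272]
ee_rot: [0.0, -0.147, 0.989, 0.0]
ft_force: [0.6, 0.4, 0.1]
gripper_width: 0.85
grasp_force: 0.0
```

```bash
python3 - <<'E'
from h import *
nav(.6262,.2136,-.028,16.9)
E
```

```text
tool x ang -163.1 q6 -91
t 46.0 yaw -0.0 | after yaw dx 0.3 dy -0.0 dz 0.8 mm | z -0.0272 f [0.6 0.4 0.1]
```

move_arm --plan '[{"dx": 0,"dy": 0,"dz": 0,"yaw": 0},{"dx": 0,"dy": 0,"dz": 0,"yaw": 0},{"dx": 0,"dy": 0,"dz": 0,"yaw": 0},{"dx": 0,"dy": 0,"dz": 0,"yaw": 0},{"dx": 0,"dy": 0,"dz": 0,"yaw": 0},{"dx": 0,"dy": 0,"dz": -0.02,"yaw": 0},{"dx": 0,"dy": 0,"dz": -0.04,"yaw": 0},{"dx": 0,"dy": 0,"dz": -0.05,"yaw": 0},{"dx": 0,"dy": 0,"dz": 0,"yaw": 0},{"dx": 0,"dy": 0,"dz": 0,"yaw": 0},{"dx": 0,"dy": 0,"dz": 0,"yaw": 0},{"dx": 0,"dy": 0,"dz": 0,"yaw": 0}]' --grip 0

```text
t: 47.2
position: [0.6246, 0.2131, 0.0788]
ee_rot: [-0.003, -0.147, 0.989, -0.0]
ft_force: [-0.0, -0.2, -4.0]
gripper_width: 0.636
grasp_force: 65.0
```

```bash
python3 - <<'E'
from h import *
nav(.4762,.0302,.08,6.3)
E
```

```text
tool x ang -163.1 q6 -91
t 47.2 yaw 10.6 | after yaw dx 167.6 dy -165.5 dz -1.2 mm | z 0.0788 f [-0.  -0.2 -4. ]
```

move_arm --plan '[{"dx": 0,"dy": 0,"dz": 0,"yaw": 5.3},{"dx": 0,"dy": 0,"dz": 0,"yaw": 5.3},{"dx": 0.0335,"dy": -0.0331,"dz": 0,"yaw": 0},{"dx": 0.0335,"dy": -0.0331,"dz": 0,"yaw": 0},{"dx": 0.0335,"dy": -0.0331,"dz": 0,"yaw": 0},{"dx": 0.0335,"dy": -0.0331,"dz": 0,"yaw": 0},{"dx": 0.0335,"dy": -0.0331,"dz": 0,"yaw": 0},{"dx": 0,"dy": 0,"dz": 0,"yaw": 0},{"dx": 0,"dy": 0,"dz": 0,"yaw": 0},{"dx": 0,"dy": 0,"dz": 0,"yaw": 0}]'

```text
t: 48.2
position: [0.4778, 0.0312, 0.0817]
ee_rot: [-0.0, -0.055, 0.998, 0.0]
ft_force: [0.2, 0.5, -2.7]
gripper_width: 0.635
grasp_force: 65.0
```

move_arm --plan '[{"dx": 0,"dy": 0,"dz": 0.025,"yaw": 0},{"dx": 0,"dy": 0,"dz": 0.015,"yaw": 0},{"dx": 0,"dy": 0,"dz": 0,"yaw": 0},{"dx": 0,"dy": 0,"dz": 0,"yaw": 0},{"dx": 0,"dy": 0,"dz": 0,"yaw": 0},{"dx": 0,"dy": 0,"dz": 0,"yaw": 0}]'

```text
t: 48.8
position: [0.4784, 0.0309, 0.0434]
ee_rot: [0.001, -0.055, 0.998, -0.0]
ft_force: [0.4, 1.0, -2.6]
gripper_width: 0.632
grasp_force: 65.0
```

```bash
python3 - <<'E'
from h import *
nav(.4762,.0302,.021,6.3)
E
```

```text
tool x ang -173.7 q6 -97
t 48.8 yaw -0.0 | after yaw dx 2.3 dy -0.4 dz 22.4 mm | z 0.0434 f [ 0.4  1.  -2.6]
```

move_arm --plan '[{"dx": 0.002,"dy": 0,"dz": 0.01,"yaw": 0},{"dx": 0,"dy": 0,"dz": 0.006,"yaw": 0},{"dx": 0,"dy": 0,"dz": 0.003,"yaw": 0},{"dx": 0,"dy": 0,"dz": 0.002,"yaw": 0},{"dx": 0,"dy": 0,"dz": 0,"yaw": 0},{"dx": 0,"dy": 0,"dz": 0,"yaw": 0},{"dx": 0,"dy": 0,"dz": 0,"yaw": 0}]'

```text
t: 49.5
position: [0.4759, 0.0306, 0.0213]
ee_rot: [0.0, -0.055, 0.999, -0.0]
ft_force: [-0.0, -0.4, -3.2]
gripper_width: 0.633
grasp_force: 65.0
```

move_arm --plan '[{"dx": 0,"dy": 0,"dz": 0,"yaw": 0},{"dx": 0,"dy": 0,"dz": 0,"yaw": 0},{"dx": 0,"dy": 0,"dz": 0,"yaw": 0},{"dx": 0,"dy": 0,"dz": -0.03,"yaw": 0},{"dx": 0,"dy": 0,"dz": -0.04,"yaw": 0},{"dx": 0,"dy": 0,"dz": -0.04,"yaw": 0},{"dx": 0,"dy": 0,"dz": -0.04,"yaw": 0},{"dx": 0,"dy": 0,"dz": 0,"yaw": 0},{"dx": 0,"dy": 0,"dz": 0,"yaw": 0},{"dx": 0,"dy": 0,"dz": 0,"yaw": 0},{"dx": 0,"dy": 0,"dz": 0,"yaw": 0}]' --grip 0.85

```text
t: 50.6
position: [0.475, 0.0306, 0.1694]
ee_rot: [-0.002, -0.055, 0.999, 0.0]
ft_force: [-0.3, -0.1, 0.4]
gripper_width: 0.849
grasp_force: 0.0
```

```bash
python3 - <<'E'
from h import *
p=pilelook(.058);cv2.imwrite('pics/w4.png',p)
# weight: brass with height 20..45 seen by wrist and top
i=imaging.camera_info('wrist')
p,d,i=shot('top');W=cloud(d,i)
hsv=cv2.cvtColor(p,cv2.COLOR_BGR2HSV);m=cv2.inRange(hsv,(12,80,90),(30,255,255))
n,l,s,c=cv2.connectedComponentsWithStats(m)
for k in range(1,n):
    if s[k,4]>30 and 230<c[k][0]<460 and 100<c[k][1]<260: print(np.round(c[k]),s[k,4],np.round(np.nanmedian(W[l==k],0),3))
E
```

```text
pile top [473.   30.9] 79.2 55.9 ang 6.3 z 57.8
[273. 172.] 57 [0.554 0.157 0.018]
[361. 170.] 34 [ 0.554 -0.114  0.037]
[364. 179.] 164 [ 0.527 -0.122  0.037]
[367. 188.] 31 [ 0.5   -0.131  0.037]
[275. 204.] 109 [0.456 0.148 0.028]
```

View pics/w4.png

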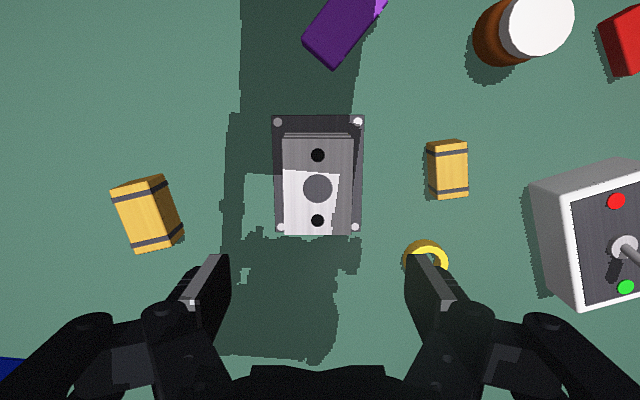

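The pile of five is tidy (282–353, 132–236). The weight has been moved to about (0.527, −0.122) and is at (147,213) in the wrist picture. I measure it again.

```bash
python3 - <<'E'
from h import *
p,d,i=shot('top');W=cloud(d,i);m=np.zeros(d.shape,bool);m[155:205,345:385]=1;m&=W[...,2]>.02
v,u=np.nonzero(m);q=np.array([ray(i,a,b,.036)[:2]*1000 for a,b in zip(u,v)],np.float32)
r=cv2.minAreaRect(q);print(r,len(q))
p,d,i=shot('wrist');W=cloud(d,i)
m=(W[...,2]>.033)&(W[...,2]<.042)&(np.hypot(W[...,0]-.527,W[...,1]+.122)<.06)
r2=cv2.minAreaRect((W[m][:,:2]*1000).astype(np.float32));print(r2)
nav(r[0][0]/1e3,r[0][1]/1e3,.08,r[2])
E
```

```text
((517.9544677734375, -99.28461456298828), (63.77794647216797, 88.322021484375), 19.757431030273438) 279
((524.109619140625, -121.58796691894531), (64.1773681640625, 37.8426513671875), 20.205947875976562)
tool x ang -173.7 q6 -97
t 50.8 yaw -13.5 | after yaw dx 3.8 dy -136.6 dz 90.4 mm | z 0.1704 f [-0.6 -0.1  1. ]
```

move_arm --plan '[{"dx": 0,"dy": 0,"dz": 0,"yaw": -6.85},{"dx": 0,"dy": 0,"dz": 0,"yaw": -6.85},{"dx": 0.001,"dy": -0.0403,"dz": 0,"yaw": 0},{"dx": 0.001,"dy": -0.0403,"dz": 0,"yaw": 0},{"dx": 0.001,"dy": -0.0403,"dz": 0,"yaw": 0},{"dx": 0.001,"dy": -0.0403,"dz": 0,"yaw": 0},{"dx": 0,"dy": 0,"dz": 0.04,"yaw": 0},{"dx": 0,"dy": 0,"dz": 0.03,"yaw": 0},{"dx": 0,"dy": 0,"dz": 0,"yaw": 0},{"dx": 0,"dy": 0,"dz": 0,"yaw": 0},{"dx": 0,"dy": 0,"dz": 0,"yaw": 0},{"dx": 0,"dy": 0,"dz": 0,"yaw": 0}]'

```text
t: 52.0
position: [0.5281, -0.1224, 0.1038]
ee_rot: [0.002, -0.174, 0.985, -0.001]
ft_force: [-0.1, -0.4, -0.5]
gripper_width: 0.852
grasp_force: 0.0
```

```bash
python3 - <<'E'
from h import *
p,d,i=shot('wrist');W=cloud(d,i)
m=(W[...,2]>.033)&(W[...,2]<.042)&(np.hypot(W[...,0]-.527,W[...,1]+.122)<.06)
r2=cv2.minAreaRect((W[m][:,:2]*1000).astype(np.float32));print(r2)
nav(.5265,-.1222,-.0165,20)
E
```

```text
((524.0255126953125, -121.87001037597656), (63.96929931640625, 36.15205001831055), 20.24083137512207)
tool x ang -160.0 q6 -127
t 52.0 yaw -0.0 | after yaw dx 1.4 dy 0.7 dz 120.0 mm | z 0.1035 f [ 0.4  0.4 -0.5]
```

move_arm --plan '[{"dx": 0,"dy": 0,"dz": 0.045,"yaw": 0},{"dx": 0,"dy": 0,"dz": 0.04,"yaw": 0},{"dx": 0,"dy": 0,"dz": 0.02,"yaw": 0},{"dx": 0,"dy": 0,"dz": 0.01,"yaw": 0},{"dx": 0,"dy": 0,"dz": 0,"yaw": 0},{"dx": 0,"dy": 0,"dz": 0,"yaw": 0},{"dx": 0,"dy": 0,"dz": 0,"yaw": 0},{"dx": 0,"dy": 0,"dz": 0,"yaw": 0}]'

```text
t: 52.85
position: [0.5281, -0.1226, -0.0119]
ee_rot: [0.001, -0.173, 0.985, -0.001]
ft_force: [1.5, 0.5, 0.2]
gripper_width: 0.849
grasp_force: 0.0
```

move_arm --plan '[{"dx": 0,"dy": 0,"dz": 0,"yaw": 0},{"dx": 0,"dy": 0,"dz": 0,"yaw": 0},{"dx": 0,"dy": 0,"dz": 0,"yaw": 0},{"dx": 0,"dy": 0,"dz": 0,"yaw": 0},{"dx": 0,"dy": 0,"dz": 0,"yaw": 0},{"dx": 0,"dy": 0,"dz": 0,"yaw": 0}]' --grip 0

```text
t: 53.45
position: [0.5273, -0.1222, -0.0131]
ee_rot: [0.0, -0.173, 0.985, -0.0]
ft_force: [-1.3, 2.0, 5.6]
gripper_width: 0.408
grasp_force: 62.9
```

move_arm --plan '[{"dx": 0,"dy": 0,"dz": -0.02,"yaw": 0},{"dx": 0,"dy": 0,"dz": -0.04,"yaw": 0},{"dx": 0,"dy": 0,"dz": -0.05,"yaw": 0},{"dx": 0,"dy": 0,"dz": 0,"yaw": 0},{"dx": 0,"dy": 0,"dz": 0,"yaw": 0},{"dx": 0,"dy": 0,"dz": 0,"yaw": 0},{"dx": 0,"dy": 0,"dz": 0,"yaw": 0}]'

```text
t: 54.15
position: [0.5253, -0.1219, 0.0928]
ee_rot: [-0.003, -0.173, 0.985, 0.001]
ft_force: [-1.0, 0.3, -4.8]
gripper_width: 0.414
grasp_force: 61.9
```

```bash
python3 - <<'E'
from h import *
nav(.4762,.0304,.1,6.3)
E
```

```text
tool x ang -160.0 q6 -127
t 54.1 yaw 13.7 | after yaw dx 32.1 dy 156.7 dz -7.2 mm | z 0.0928 f [-1.   0.3 -4.8]
```

move_arm --plan '[{"dx": 0,"dy": 0,"dz": 0,"yaw": 6.85},{"dx": 0,"dy": 0,"dz": 0,"yaw": 6.85},{"dx": 0.0075,"dy": 0.0392,"dz": 0,"yaw": 0},{"dx": 0.0075,"dy": 0.0392,"dz": 0,"yaw": 0},{"dx": 0.0075,"dy": 0.0392,"dz": 0,"yaw": 0},{"dx": 0.0075,"dy": 0.0392,"dz": 0,"yaw": 0},{"dx": 0,"dy": 0,"dz": 0,"yaw": 0},{"dx": 0,"dy": 0,"dz": 0.02,"yaw": 0},{"dx": 0,"dy": 0,"dz": 0,"yaw": 0},{"dx": 0,"dy": 0,"dz": 0,"yaw": 0},{"dx": 0,"dy": 0,"dz": 0,"yaw": 0},{"dx": 0,"dy": 0,"dz": 0,"yaw": 0}]'

```text
t: 55.35
position: [0.4805, 0.0299, 0.077]
ee_rot: [0.0, -0.054, 0.999, -0.0]
ft_force: [0.2, -1.2, -5.8]
gripper_width: 0.407
grasp_force: 62.8
```

```bash
python3 - <<'E'
from h import *
nav(.4762,.0304,.0455,6.3)
print(sensors.read_state()['gripper_width'])
E
```

```text
tool x ang -173.8 q6 -97
t 55.4 yaw -0.1 | after yaw dx 4.2 dy 1.0 dz 31.5 mm | z 0.0770 f [ 0.2 -1.2 -5.8]
0.40674760715033964
```

move_arm --plan '[{"dx": 0.004,"dy": 0.001,"dz": 0.015,"yaw": 0},{"dx": 0,"dy": 0,"dz": 0.007,"yaw": 0},{"dx": 0,"dy": 0,"dz": 0.004,"yaw": 0},{"dx": 0,"dy": 0,"dz": 0.002,"yaw": 0},{"dx": 0,"dy": 0,"dz": 0,"yaw": 0},{"dx": 0,"dy": 0,"dz": 0,"yaw": 0},{"dx": 0,"dy": 0,"dz": 0,"yaw": 0},{"dx": 0,"dy": 0,"dz": 0,"yaw": 0}]'

```text
t: 56.15
position: [0.4762, 0.0308, 0.0487]
ee_rot: [0.0, -0.055, 0.999, -0.0]
ft_force: [0.2, 0.7, -4.9]
gripper_width: 0.411
grasp_force: 62.9
```

```bash
python3 - <<'E'
from h import *
nav(.4762,.0304,.0455,6.3)
E
```

```text
tool x ang -173.7 q6 -97
t 56.1 yaw -0.0 | after yaw dx 0.0 dy -0.4 dz 3.2 mm | z 0.0487 f [ 0.2  0.7 -4.9]
```

move_arm --plan '[{"dx": 0,"dy": 0,"dz": 0.002,"yaw": 0},{"dx": 0,"dy": 0,"dz": 0.001,"yaw": 0},{"dx": 0,"dy": 0,"dz": 0,"yaw": 0},{"dx": 0,"dy": 0,"dz": 0,"yaw": 0},{"dx": 0,"dy": 0,"dz": 0,"yaw": 0}]'

```text
t: 56.65
position: [0.476, 0.0308, 0.0453]
ee_rot: [0.0, -0.055, 0.999, -0.0]
ft_force: [-0.1, 1.1, -6.4]
gripper_width: 0.409
grasp_force: 62.9
```

move_arm --plan '[{"dx": 0,"dy": 0,"dz": 0,"yaw": 0},{"dx": 0,"dy": 0,"dz": 0,"yaw": 0},{"dx": 0,"dy": 0,"dz": 0,"yaw": 0},{"dx": 0,"dy": 0,"dz": 0,"yaw": 0},{"dx": 0,"dy": 0,"dz": -0.03,"yaw": 0},{"dx": 0,"dy": 0,"dz": -0.04,"yaw": 0},{"dx": 0,"dy": 0,"dz": -0.04,"yaw": 0},{"dx": 0,"dy": 0,"dz": -0.04,"yaw": 0},{"dx": 0,"dy": 0,"dz": 0,"yaw": 0},{"dx": 0,"dy": 0,"dz": 0,"yaw": 0},{"dx": 0,"dy": 0,"dz": 0,"yaw": 0},{"dx": 0,"dy": 0,"dz": 0,"yaw": 0}]' --grip 0.8

```text
t: 57.85
position: [0.4753, 0.0308, 0.1934]
ee_rot: [-0.002, -0.055, 0.999, 0.0]
ft_force: [-0.2, 0.2, -0.4]
gripper_width: 0.803
grasp_force: 0.0
```

```bash
python3 - <<'E'
from h import *
p=pilelook(.094);p=pilelook(.058);cv2.imwrite('pics/w5.png',p)
a=np.radians(24.9)
nav(.4973+.055*np.cos(a),.2945+.055*np.sin(a),.2,114.9)
E
```

```text
pile top [472.3  31.1] 63.5 35.7 ang 6.3 z 93.8
pile top [473.  31.] 79.8 55.9 ang 6.2 z 57.8
tool x ang -173.7 q6 -97
t 58.0 yaw 71.4 | after yaw dx 230.0 dy 185.8 dz -6.1 mm | z 0.1939 f [0.7 0.3 0.1]
```

View pics/w5.png

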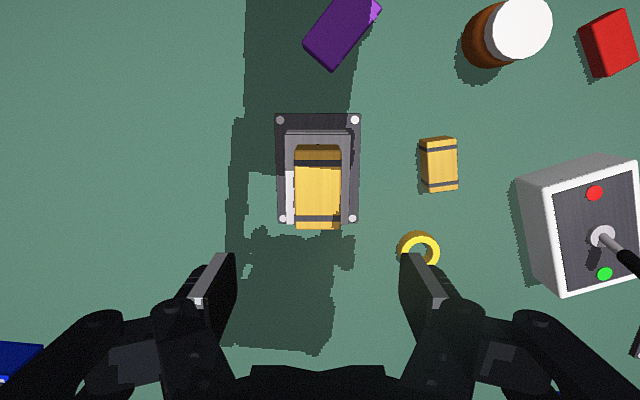

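The pile of five with the weight centred and flat on it looks right (293–342, 145–228), and the bat leans to green. Now I flip the toggle back to red from the green side.

move_arm --plan '[{"dx": 0,"dy": 0,"dz": 0,"yaw": 7.93},{"dx": 0,"dy": 0,"dz": 0,"yaw": 7.93},{"dx": 0,"dy": 0,"dz": 0,"yaw": 7.93},{"dx": 0,"dy": 0,"dz": 0,"yaw": 7.93},{"dx": 0,"dy": 0,"dz": 0,"yaw": 7.93},{"dx": 0,"dy": 0,"dz": 0,"yaw": 7.93},{"dx": 0,"dy": 0,"dz": 0,"yaw": 7.93},{"dx": 0,"dy": 0,"dz": 0,"yaw": 7.93},{"dx": 0,"dy": 0,"dz": 0,"yaw": 7.93}]' --grip 0

```text
t: 58.85
position: [0.4757, 0.0308, 0.1945]
ee_rot: [-0.001, 0.54, 0.841, -0.0]
ft_force: [0.0, -0.3, -0.1]
gripper_width: 0.001
grasp_force: 0.0
```

move_arm --plan '[{"dx": 0.0383,"dy": 0.031,"dz": 0,"yaw": 0},{"dx": 0.0383,"dy": 0.031,"dz": 0,"yaw": 0},{"dx": 0.0383,"dy": 0.031,"dz": 0,"yaw": 0},{"dx": 0.0383,"dy": 0.031,"dz": 0,"yaw": 0},{"dx": 0.0383,"dy": 0.031,"dz": 0,"yaw": 0},{"dx": 0.0383,"dy": 0.031,"dz": 0,"yaw": 0},{"dx": 0,"dy": 0,"dz": 0,"yaw": 0},{"dx": 0,"dy": 0,"dz": 0,"yaw": 0},{"dx": 0,"dy": 0,"dz": 0,"yaw": 0},{"dx": 0,"dy": 0,"dz": 0,"yaw": 0}]'

```text
t: 59.85
position: [0.5481, 0.3162, 0.1962]
ee_rot: [0.0, 0.539, 0.842, 0.0]
ft_force: [-0.1, -0.0, 0.2]
gripper_width: -0.001
grasp_force: 0.0
```

```bash
python3 - <<'E'
from h import *
a=np.radians(24.9)
nav(.4973+.055*np.cos(a),.2945+.055*np.sin(a),.0625,114.9)
E
```

```text
tool x ang 114.8 q6 2
t 59.9 yaw -0.1 | after yaw dx 1.7 dy -0.2 dz 133.7 mm | z 0.1962 f [-0.1 -0.   0.2]
```

move_arm --plan '[{"dx": 0.0015,"dy": 0,"dz": 0.045,"yaw": 0},{"dx": 0,"dy": 0,"dz": 0.045,"yaw": 0},{"dx": 0,"dy": 0,"dz": 0.042,"yaw": 0},{"dx": 0,"dy": 0,"dz": 0,"yaw": 0},{"dx": 0,"dy": 0,"dz": 0,"yaw": 0},{"dx": 0,"dy": 0,"dz": 0,"yaw": 0},{"dx": 0,"dy": -0.02,"dz": 0,"yaw": 0},{"dx": 0,"dy": -0.01,"dz": 0,"yaw": 0},{"dx": 0,"dy": 0,"dz": 0,"yaw": 0},{"dx": 0,"dy": 0,"dz": 0,"yaw": 0},{"dx": 0,"dy": 0,"dz": 0,"yaw": 0}]'

```text
t: 60.95
position: [0.5237, 0.3082, 0.0703]
ee_rot: [0.003, 0.538, 0.843, 0.006]
ft_force: [3.1, 1.9, 7.5]
gripper_width: -0.004
grasp_force: 3.0
```

move_arm --plan '[{"dx": 0,"dy": -0.008,"dz": 0,"yaw": 0},{"dx": 0,"dy": -0.008,"dz": 0,"yaw": 0},{"dx": 0,"dy": -0.006,"dz": 0,"yaw": 0},{"dx": 0,"dy": 0,"dz": 0,"yaw": 0},{"dx": 0,"dy": 0,"dz": 0,"yaw": 0},{"dx": 0,"dy": 0,"dz": 0,"yaw": 0},{"dx": 0,"dy": 0.035,"dz": 0,"yaw": 0},{"dx": 0,"dy": 0,"dz": 0,"yaw": 0},{"dx": 0,"dy": 0,"dz": 0,"yaw": 0},{"dx": 0,"dy": 0,"dz": -0.05,"yaw": 0},{"dx": 0,"dy": 0,"dz": -0.05,"yaw": 0},{"dx": 0,"dy": 0,"dz": -0.05,"yaw": 0}]'

```text
t: 62.15
position: [0.5308, 0.3113, 0.2151]
ee_rot: [-0.0, 0.538, 0.843, -0.0]
ft_force: [0.5, 0.8, -0.7]
gripper_width: 0.002
grasp_force: 0.0
```

move_arm --plan '[{"dx": 0,"dy": 0,"dz": -0.03,"yaw": 0},{"dx": 0,"dy": 0,"dz": 0,"yaw": 0},{"dx": 0,"dy": 0,"dz": 0,"yaw": 0},{"dx": 0,"dy": 0,"dz": 0,"yaw": 0},{"dx": 0,"dy": 0,"dz": 0,"yaw": 0}]'

```text
t: 62.65
position: [0.5312, 0.3115, 0.2411]
ee_rot: [-0.001, 0.538, 0.843, -0.002]
ft_force: [0.0, 0.2, 0.2]
gripper_width: -0.004
grasp_force: 0.0
```

```bash
python3 - <<'E'
from h import *
p,d,i=shot('side');W=cloud(d,i)
a=np.radians(24.9);c=np.array([.4973,.2945])
q=W[140:175,240:275].reshape(-1,3)
bx=(q[:,:2]-c)@[np.cos(a),np.sin(a)];by=(q[:,:2]-c)@[-np.sin(a),np.cos(a)]
m=(np.abs(bx)<.04)&(np.abs(by)<.015)&(q[:,2]>.085)&(q[:,2]<.12)
print(np.round(1e3*np.c_[bx,by,q[:,2]][m]).astype(int).tolist())
p,d,i=shot('top');cv2.imwrite('pics/top9.png',cv2.resize(p[105:260,200:450],None,fx=3.2,fy=3.2))
E
```

```text
[[-12, -1, 106], [-16, 1, 105], [-21, -5, 109], [-13, -4, 104], [-18, 3, 102], [-17, 0, 102], [-21, -5, 106], [-19, -7, 105], [-15, -8, 102], [-19, 3, 100], [-20, -1, 101], [-22, -5, 103], [-16, -5, 99], [-12, -6, 96], [-19, 0, 97], [-21, -4, 99], [-21, -7, 100], [-17, -8, 97], [-16, 2, 90], [-21, -3, 95], [-15, -4, 91], [-15, -7, 91], [-7, -6, 85], [-15, 0, 87], [-16, -4, 88], [-15, -6, 88], [-15, -10, 89]]
```

View pics/top9.png

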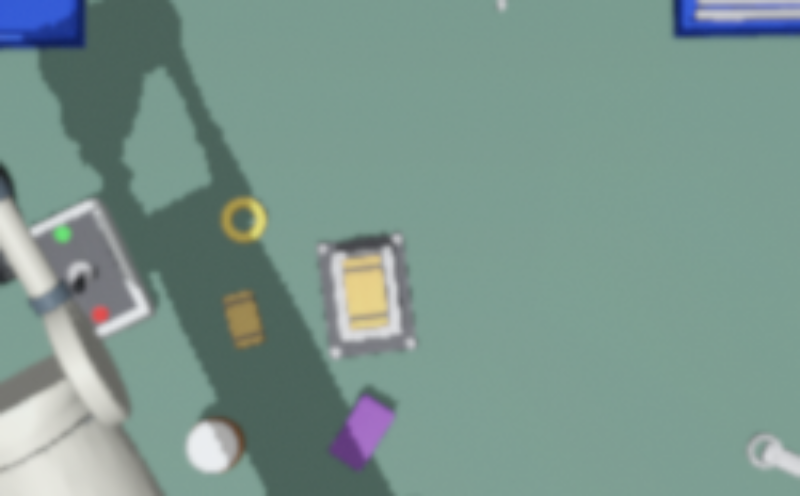

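The toggle is back at red (depth points at −18 mm, z≈105), and the pack is complete and centred. I check quickly that no sixth plate was hidden under the arm at the start, then hand in.

```bash
python3 - <<'E'
from h import *
p,d,i=shot('top');W=cloud(d,i)
m=((W[...,2]>.005)&(W[...,2]<.016)).astype(np.uint8)
m=cv2.morphologyEx(m,cv2.MORPH_OPEN,np.ones((7,7),np.uint8))
n,l,s,c=cv2.connectedComponentsWithStats(m)
for k in range(1,n):
    if s[k,4]>150: print(np.round(c[k]),s[k,4],np.round(np.nanmedian(W[l==k],0),3),p[l==k].mean(0).astype(int))
cov=(W[...,2]>.1)&(np.load('top0.npz')['W'][...,2]>.1)
v,u=np.nonzero(cov);print('hidden in both',len(u),[ (int(u[k]),int(v[k])) for k in range(0,len(u),max(1,len(u)//12))])
E
```

```text
hidden in both 8386 [(277, 64), (103, 178), (85, 190), (123, 201), (113, 213), (101, 225), (90, 237), (353, 347), (326, 361), (334, 374), (323, 384), (286, 392), (331, 399)]
```

```bash
python3 -c "
from h import *
print(arm.finish_job())"
```

```text
the job is handed in; nothing more can be done
None
```

The job is handed in: the toggle went to green, all five plates are piled on the yellow rectangle with the brass weight lying flat on the middle, and the toggle is back at red; the hand-in returned no verdict.

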